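# Snap the loose handle onto the pan

## Task

The pan on the hob needs its detachable handle, which stands open end up in the utensil caddy. Lift the handle out, lay it down flat on the worktop and let go of it, then take it up again and slide its open end fully home onto the pan's stub, until the spring catch pops out through the handle's hole; let go. Do not shift the other things on the worktop.

Things in the scene. Friction and masses are not known exactly. Their poses are not given: they have to be found in the camera images.
- handle_center (a point): Centre of the loose pan handle, a straight rectangular tube 178 mm long (its z), 36 wide (y), 25 thick (x), 0.24 kg: one half (100 mm) a black plastic grip with closed flat end, the other (78 mm) bare steel, open at its end. z runs along it to the open end. It starts upright in the caddy, closed end on the caddy's floor, open end up, top 62 mm above the rim, free to be lifted straight out.
- handle_mouth (a point): Centre of the handle's open end, 89 mm from its centre; axes as the handle's. The opening is 26 mm (y) by 17 mm (x), 78 mm deep, with bevelled lips. The two wide faces look to +x and -x; each has a hole 20 mm wide and 22 mm long, centred 24 mm from the open end, so either wide face may be up in the end.
- stub_root (a point): Centre of the root of the pan's stub, on the face of the collar (50 mm wide, 36 high) where the handle's open end comes to rest; 85 mm above the worktop. x is level, along the stub into the pan: the handle is pushed to +x; z is up. The stub is a bar 22.5 mm wide, 14.5 high and 55 long, tip at x = -55 mm, its last 12 mm tapering to 14 by 6 mm.
- pan_rim (a point): Point of the pan's rim straight above its collar, 109 mm above the worktop; axes as the stub's. The steel pan, 244 mm across, and the flat hob it stands on, 300 by 300 mm and 44 mm high, are in one piece and cannot move; their common centre lies 120 mm from this point along +x.
- catch (a joint): Spring catch: a domed brass button, 18 mm across, on top of the stub 24 mm from its root. 0 = fully out (6 mm proud), grows as it is pressed, to 0.0075 m at most. The handle's open end presses it by sliding over it, with up to about 10 N of push; it jumps out in the handle's hole once the open end is within about 2 mm of the collar.
- caddy: Grey-blue plastic utensil caddy, 136 mm (x) by 68 (y), 120 high, wall and floor 4 mm, origin at the centre of its underside; cannot move. Three compartments in a row along x, each about 40 by 60 mm; the handle is in the one at -x, centred at x = -44 mm. The others hold fixed utensils up to 150 mm (middle) and 200 mm (at +x) above the worktop.
- insert_pans: Low stack of steel insert pans, 150 by 160 mm, 88 mm high, origin at the centre of its underside; does not move. It stands on the other side of the table from the caddy.
- squeeze_mid (a point): Middle (75 mm up) of a white squeeze bottle with grey cap, 56 mm across, 150 mm high; to be left alone.
- tumbler_mid (a point): Middle (45 mm up) of an open steel tumbler, 72 mm across, 90 mm high; to be left alone.
- ramekin_mid (a point): Middle (about 18 mm up) of a small white bowl, 72 mm across, 35 mm high; to be left alone.
- jar_mid (a point): Middle (35 mm up) of an amber glass jar with a steel cap, 60 mm across, 70 mm high; to be left alone.
- turner_grip (a point): Handle of a turner (spatula) lying on the worktop, x along it towards its blade; to be left alone.
- spoon_grip (a point): Handle of a wooden spoon lying on the worktop, x along it towards its bowl; to be left alone.
Things that resemble listed ones, but are neither listed nor needed, are in the scene too. Leave any pink or yellow look-alike of the part that bears handle_center alone.

How it is judged:
On the way:
1. the handle lies flat on the worktop, let go (height (world z) of handle_center below 0.03 m and angle between handle_center's own z axis and vertical between 1.4 and 1.74 rad and contact force between handle and the fingers below 0.3 N), for 0.2 s.
At the end, for the whole second after the job is handed in: The handle's open end is on the stub within 5 mm of the collar and 5 mm of the stub's axis, in line with the stub within 0.12 rad (it sags a little under its weight), the catch has popped out again (less than 2 mm pressed), and the handle is released and at rest (x of handle_mouth in the frame of stub_root between -0.005 and 0.002 m and y of handle_mouth in the frame of stub_root between -0.005 and 0.005 m and z of handle_mouth in the frame of stub_root between -0.005 and 0.005 m and angle between the z axis of handle_center and the x axis of stub_root, either way round below 0.12 rad and value of joint catch below 0.002 m and linear speed of handle below 0.02 m/s and contact force between handle and the fingers below 0.3 N); the robot touches nothing.
It fails at once if another thing on the worktop is shifted by more than 40 mm (distance of any of squeeze_mid, tumbler_mid, ramekin_mid, jar_mid, turner_grip, spoon_grip from where it was at the start of the episode above 0.04 m).
It also fails if it takes over 61 s, if anything falls off the work surface, if the arm or the gripper's body presses on something with over 40 N, if the wrist force passes 120 N, or if a joint passes its speed limit or range.

## Robot

A 6-joint arm with a two-finger parallel gripper is mounted at the origin on the work surface. World frame = base frame: x ahead of the robot, y to its left, z up, the work surface at z = 0. Lengths are in m, angles in rad, forces in N, time in s.
With the tool pointing down it reaches from about 0.35 to 0.85 m from the base axis. Payload 8.1 kg.
Tool frame: the origin (TCP) lies midway between the tips of the shut fingers; the grasp point (between the pads) lies 19 mm behind it (robot.tcp_to_grasp is the distance from the TCP to the grasp point, in m); z points along the fingers, y is the direction in which the jaws open and shut (so a half turn about z gives the same grasp; the last joint's range is limited). The gripper opens to 93 mm and grips with 3 to 60 N. Pads are 15 mm wide; open, the fingers measure 128 mm over their backs; the gripper's body (75 mm by 188 mm) begins 65 mm behind the grasp point.
Start: joints at [1.137, 0.13, 1.488, -0, 1.523, -0.085], TCP at [0.205, 0.564, 0.219] pointing down, gripper open.
Joint ranges: [-2.96, 2.96], [-0.89, 2.26], [0.02, 2.5], [-1.34, 4.48], [0, 2.73], [-2.66, 2.66]. Speed limits (rad/s): [2.39, 2.39, 2.79, 3.14, 3.14, 3.14].

## Interface

Orientations are given as a rotation vector (axis times angle).
In Python, from plant import robot gives the robot as it stands.
- The arm moves only by the tool send_rows, never from a script. Its argument "series" is a list of rows, each an object of numbers: "wx", "wy", "wz": the turn, a rotation vector about the world's x, y, z in rad; "dx", "dy", "dz": the shift along the world's x, y, z in cm; "fingers": the closure in counts, from 0 (fully open) to 255 (shut). In form: [{"wx": .., "wy": .., "wz": .., "dx": .., "dy": .., "dz": .., "fingers": ..}, ...]. A call has 1 to 20 rows; each row shifts and turns the pose as measured when the row begins; what a row does not reach is not made up. A row lasts 1/12 s, in which the tool goes at most 41.7 mm and 7.16 degrees, less where a joint would pass 70% of its speed; a pose out of reach is approached as far as the arm can. A call is refused whole if a number of a shift passes 4.17 or a number of a turn 0.125, either way. A call with a gripper value outside its range is refused whole. The fingers move at their own pace and stop on an object; "newtons" is the grip in N (left out, the last holds). Time passes only in rows, so rows that do not move let the fingers close. It gives the time, the measured TCP pose, the force and the opening at its end, in the units of the state.
- robot.read_state(): the state, without advancing time (a new reading comes with each control period).
- robot.read_camera(name): name is "scene" or "top" or "wrist"; returns the picture (384x512x3 uint8, red, green, blue); there is no depth.
- robot.camera_info(name): a dict with "intrinsics" (3x3 intrinsics, pixels), "extrinsics" (4x4, takes a point from world to camera coordinates); the wrist camera has in their place "tool_from_camera" (4x4, takes a point from camera to tool coordinates, whose origin is the TCP and whose axes are the flange's). Camera axes: x right, y up, looking along -z (the intrinsics and any distortion apply to the point x, -y, -z); pixel columns grow to the right and rows downward; lengths in m; the calibration is good to about 2 mm. A picture is of the moment at which its call begins: read the wrist's pose just before it. camera_info takes no time and is no camera call.
- robot.close_job(): hands the job in, once; it reports no verdict.
The state is a dict: "t": time; "q": joint angles; "dq": joint speeds; "joint_torque": joint torques, N m; "tool_pos": TCP position; "orientation": TCP orientation; "force": force on the tool from outside, world axes, zero at the start; "wrist_torque": the same for the moment, N m; "opening": finger opening in m.
Only numpy, scipy, OpenCV 4.12 (cv2) and the standard library are available. Lean on these libraries where they do the work, as an engineer would, in place of code of your own. Each camera call takes 0.05 s, during which the arm holds its last target.

## Working session

There is one attempt and no reset: what is moved stays moved. The work goes in short steps, Python scripts to look and compute and a tool call to move; the robot and the scene stay as the last step left them, time stands still between calls to the robot, and variables do not carry over. Pictures are saved under pics/ and viewed, and the job is handed in when it is done.

Besides the shell and the picture viewer there is one more tool, called by a JSON object that holds its "api" and its "payload", one argument or row to a line. send_rows: Moves the arm, as the interface text tells. Its arguments: {"type":"object","properties":{"series":{"type":"array","items":{"type":"object","properties":{"wx":{"type":"number"},"wy":{"type":"number"},"wz":{"type":"number"},"dx":{"type":"number"},"dy":{"type":"number"},"dz":{"type":"number"},"fingers":{"type":"number"}}}},"newtons":{"type":"number"}},"required":["series"]}

```bash
mkdir -p pics; ls; python3 - <<'E'
from plant import robot
import cv2, numpy as np
np.set_printoptions(precision=4,suppress=True)
s=robot.read_state(); print(s)
for n in ["scene","top","wrist"]:
    im=robot.read_camera(n); cv2.imwrite(f"pics/{n}0.png",im[:,:,::-1]); print(n,robot.camera_info(n))
E
```

```text
pics
{'t': 0.0, 'q': array([ 1.1366,  0.1311,  1.4893,  0.    ,  1.523 , -0.0854]), 'dq': array([-0.    , -0.0003,  0.0017, -0.    ,  0.0019, -0.0002]), 'joint_torque': array([  0.0007, -55.9829, -49.1768,   0.0769,   0.0355,  -0.0002]), 'tool_pos': array([0.2048, 0.5634, 0.2176]), 'orientation': array([-0.545 , -3.0935,  0.0027]), 'force': array([-0.9581,  0.436 ,  0.1226]), 'wrist_torque': array([ 0.0304, -0.0222, -0.0254]), 'opening': 0.0931641010690716}
scene {'intrinsics': array([[364.4388,   0.    , 250.0471],
       [  0.    , 364.4388, 194.2618],
       [  0.    ,   0.    ,   1.    ]]), 'extrinsics': array([[ 0.481 ,  0.8767,  0.0037, -0.2515],
       [-0.7589,  0.4143,  0.5024,  0.3357],
       [ 0.439 , -0.2445,  0.8646, -1.3054],
       [ 0.    ,  0.    ,  0.    ,  1.    ]])}
top {'intrinsics': array([[478.8418,   0.    , 254.4327],
       [  0.    , 478.8418, 188.1115],
       [  0.    ,   0.    ,   1.    ]]), 'extrinsics': array([[ 0.0017, -1.    ,  0.0055, -0.0343],
       [ 0.9942,  0.0023,  0.1076, -0.5543],
       [-0.1076,  0.0053,  0.9942, -1.5052],
       [ 0.    ,  0.    ,  0.    ,  1.    ]])}
wrist {'intrinsics': array([[285.8776,   0.    , 262.7049],
       [  0.    , 285.8776, 191.0585],
       [  0.    ,   0.    ,   1.    ]]), 'tool_from_camera': array([[ 0.0006,  0.9658,  0.2593,  0.0716],
       [ 1.    , -0.0009,  0.0008,  0.0002],
       [ 0.001 ,  0.2593, -0.9658, -0.1663],
       [ 0.    ,  0.    ,  0.    ,  1.    ]])}
```

View pics/scene0.png

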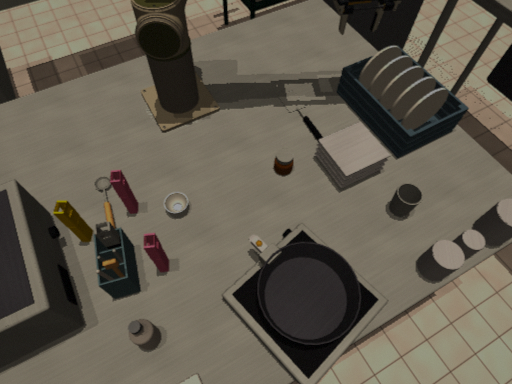

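View pics/top0.png

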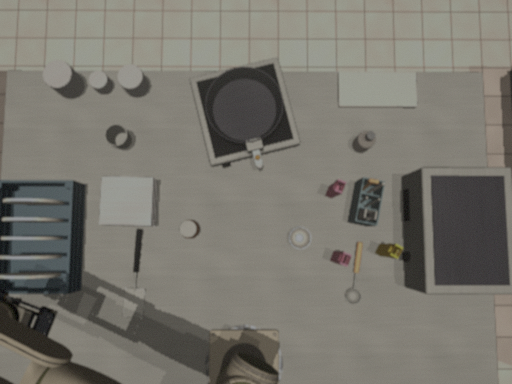

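View pics/wrist0.png

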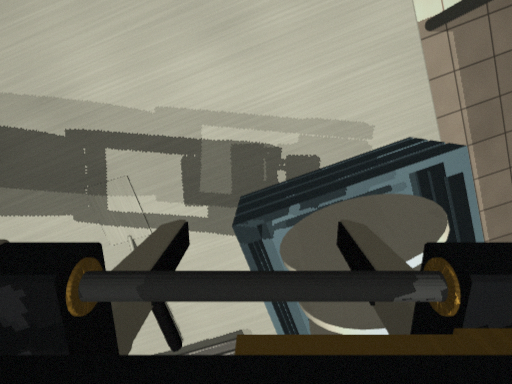

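```bash
python3 - <<'E'
import cv2, numpy as np
a=cv2.imread("pics/top0.png"); b=cv2.imread("pics/scene0.png")
cv2.imwrite("pics/z1.png",np.hstack([cv2.resize(a[160:260,320:420],(400,400),interpolation=3),cv2.resize(a[120:190,210:310],(400,400*70//100),interpolation=3) if 0 else cv2.resize(a[90:190,210:310],(400,400),interpolation=3)]))
cv2.imwrite("pics/z2.png",np.hstack([cv2.resize(b[190:310,70:190],(400,400),interpolation=3),cv2.resize(b[210:310,220:320],(400,400),interpolation=3)]))
E
```

```text
(no output)
```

View pics/z1.png

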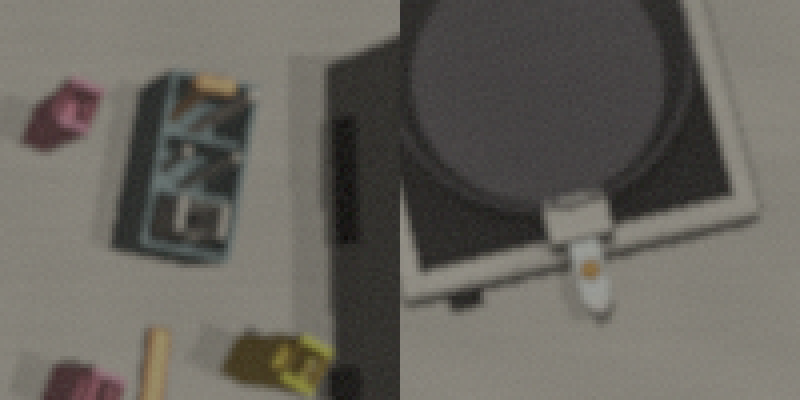

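View pics/z2.png

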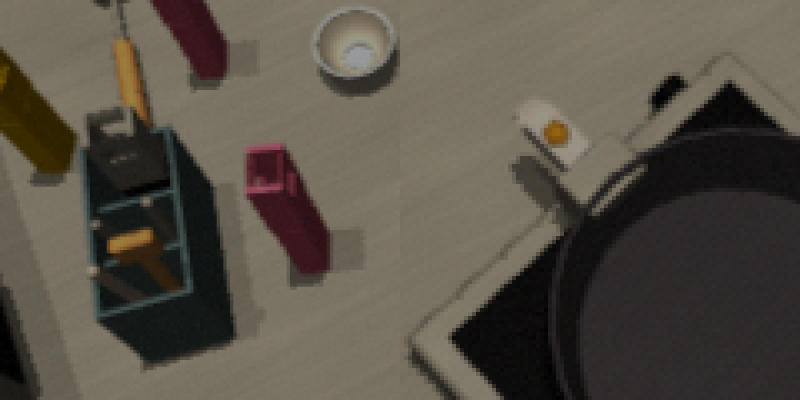

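```bash
cat > h.py <<'E'
from plant import robot
import numpy as np, cv2
from scipy.spatial.transform import Rotation as R
np.set_printoptions(precision=4,suppress=True)
def cam(n,st=None):
    i=robot.camera_info(n); K=i["intrinsics"]
    if n!="wrist": E=np.array(i["extrinsics"]); T=np.linalg.inv(E)
    else:
        st=st or robot.read_state()
        W=np.eye(4);W[:3,:3]=R.from_rotvec(st["orientation"]).as_matrix();W[:3,3]=st["tool_pos"]
        T=W@i["tool_from_camera"]
    return K,T
def ray(c,uv):
    K,T=c; uv=np.atleast_2d(uv).astype(float)
    d=np.c_[(uv[:,0]-K[0,2])/K[0,0],-(uv[:,1]-K[1,2])/K[1,1],-np.ones(len(uv))]
    return T[:3,3],d@T[:3,:3].T
def onz(c,uv,z):
    o,d=ray(c,uv); return o+d*((z-o[2])/d[:,2])[:,None]
def proj(c,P):
    K,T=c; P=np.atleast_2d(P); p=(P-T[:3,3])@T[:3,:3]
    return np.c_[K[0,2]+K[0,0]*p[:,0]/-p[:,2],K[1,2]-K[1,1]*p[:,1]/-p[:,2]]
def tri(c1,u1,c2,u2):
    o1,d1=ray(c1,u1);o2,d2=ray(c2,u2);d1=d1[0];d2=d2[0]
    s=np.linalg.lstsq(np.c_[d1,-d2],o2-o1,rcond=None)[0]
    a=o1+s[0]*d1;b=o2+s[1]*d2; return (a+b)/2,np.linalg.norm(a-b)
def save(n,name,crop=None,z=1):
    st=robot.read_state(); im=robot.read_camera(n)[:,:,::-1]; cv2.imwrite(f"pics/{name}.png",im)
    if crop is not None:
        x0,y0,x1,y1=crop; cv2.imwrite(f"pics/{name}_z.png",cv2.resize(im[y0:y1,x0:x1],None,fx=z,fy=z,interpolation=3))
    return st,im
E
python3 - <<'E'
from h import *
t=cam("top");s=cam("scene")
print("handle top",onz(t,[[370,214]],.182))
# caddy rim corners in crop z1 (px/4 + (320,160))
cr=np.array([[167,72],[258,92],[228,260],[140,245]])/4+[320,160]
print("caddy rim",onz(t,cr,.12), onz(t,cr,.12).mean(0))
# lookalikes approx tops
for n,p in [("pinkA",(85,90)),("pinkB",(105,388)),("yellow",(308,365))]:
    print(n,onz(t,[np.array(p)/4+[320,160]],.178))
# button
ub=np.array([591,269])/4;ub=[ub[0]-100+210,ub[1]+90]
us=np.array([(557)/4-100+220,132/4+210])
print("button",onz(t,[ub],.098),onz(s,[us],.098),tri(t,ub,s,us))
up=np.array([[578,200],[600,308],[548,245],[612,243]])/4+[110,90]
print("stub bits",onz(t,up,.09))
# pan circle top
print("pan",onz(t,[[245,104]],.109))
E
```

```text
handle top [[ 0.4639 -0.3646  0.182 ]]
caddy rim [[ 0.5762 -0.3575  0.12  ]
 [ 0.5611 -0.4261  0.12  ]
 [ 0.4343 -0.4001  0.12  ]
 [ 0.4454 -0.3343  0.12  ]] [ 0.5043 -0.3795  0.12  ]
pinkA [[ 0.5553 -0.2842  0.178 ]]
pinkB [[ 0.3412 -0.2947  0.178 ]]
yellow [[ 0.3577 -0.4403  0.178 ]]
button [[ 0.6428 -0.0428  0.098 ]] [[ 0.6474 -0.0421  0.098 ]] (array([ 0.6445, -0.0417,  0.0912]), np.float64(0.002592405565651048))
stub bits [[ 0.6986 -0.0328  0.09  ]
 [ 0.6136 -0.0499  0.09  ]
 [ 0.663  -0.0095  0.09  ]
 [ 0.6647 -0.0592  0.09  ]]
pan [[ 0.8079 -0.003   0.109 ]]
```

{"api": "send_rows", "payload": {
  "series": [
    {"dx": 1.5,"dy": -2.5,"dz": 2,"wz": -0.12,"fingers": 60},
    {"dx": 1.5,"dy": -3.5,"dz": 2,"wz": -0.12,"fingers": 60},
    {"dx": 1.5,"dy": -3.5,"dz": 2,"wz": -0.12,"fingers": 60},
    {"dx": 1.5,"dy": -3.5,"dz": 2,"wz": -0.12,"fingers": 60},
    {"dx": 1.5,"dy": -3.5,"dz": 1,"wz": -0.12,"fingers": 60},
    {"dx": 1.5,"dy": -3.5,"dz": 0,"wz": -0.12,"fingers": 60},
    {"dx": 1.5,"dy": -3.5,"dz": 0,"wz": -0.12,"fingers": 60},
    {"dx": 1.5,"dy": -3.5,"dz": 0,"wz": -0.12,"fingers": 60},
    {"dx": 1.5,"dy": -3.5,"dz": 0,"wz": -0.12,"fingers": 60},
    {"dx": 1.0,"dy": -3.5,"dz": 0,"wz": -0.12,"fingers": 60},
    {"dx": 1.0,"dy": -3.5,"dz": 0,"wz": -0.12,"fingers": 60},
    {"dx": 1.0,"dy": -3.5,"dz": 0,"wz": -0.12,"fingers": 60},
    {"dx": 0.5,"dy": -3.5,"dz": 0,"wz": -0.12,"fingers": 60},
    {"dx": 0.5,"dy": -3.5,"dz": 0,"wz": -0.12,"fingers": 60},
    {"dx": 0.5,"dy": -3.5,"dz": 0,"wz": -0.12,"fingers": 60}
  ]
}}

```text
schema error: expected keys wx, wy, wz, dx, dy, dz, fingers
```

{"api": "send_rows", "payload": {
  "series": [
    {"wx": 0,"wy": 0,"dx": 1.5,"dy": -2.5,"dz": 2,"wz": -0.12,"fingers": 60},
    {"wx": 0,"wy": 0,"dx": 1.5,"dy": -3.5,"dz": 2,"wz": -0.12,"fingers": 60},
    {"wx": 0,"wy": 0,"dx": 1.5,"dy": -3.5,"dz": 2,"wz": -0.12,"fingers": 60},
    {"wx": 0,"wy": 0,"dx": 1.5,"dy": -3.5,"dz": 2,"wz": -0.12,"fingers": 60},
    {"wx": 0,"wy": 0,"dx": 1.5,"dy": -3.5,"dz": 1,"wz": -0.12,"fingers": 60},
    {"wx": 0,"wy": 0,"dx": 1.5,"dy": -3.5,"dz": 0,"wz": -0.12,"fingers": 60},
    {"wx": 0,"wy": 0,"dx": 1.5,"dy": -3.5,"dz": 0,"wz": -0.12,"fingers": 60},
    {"wx": 0,"wy": 0,"dx": 1.5,"dy": -3.5,"dz": 0,"wz": -0.12,"fingers": 60},
    {"wx": 0,"wy": 0,"dx": 1.5,"dy": -3.5,"dz": 0,"wz": -0.12,"fingers": 60},
    {"wx": 0,"wy": 0,"dx": 1.0,"dy": -3.5,"dz": 0,"wz": -0.12,"fingers": 60},
    {"wx": 0,"wy": 0,"dx": 1.0,"dy": -3.5,"dz": 0,"wz": -0.12,"fingers": 60},
    {"wx": 0,"wy": 0,"dx": 1.0,"dy": -3.5,"dz": 0,"wz": -0.12,"fingers": 60}
  ]
}}

```text
t: 1.15
tool_pos: [0.367, 0.1402, 0.3042]
orientation: [-2.489, -1.903, 0.003]
force: [0.1, 0.1, 0.6]
opening: 0.071
```

{"api": "send_rows", "payload": {
  "series": [
    {"wx": 0,"wy": 0,"dx": 0.5,"dy": -3.9,"dz": 0,"wz": -0.12,"fingers": 60},
    {"wx": 0,"wy": 0,"dx": 0.5,"dy": -3.9,"dz": 0,"wz": -0.12,"fingers": 60},
    {"wx": 0,"wy": 0,"dx": 0.5,"dy": -3.9,"dz": 0,"wz": -0.12,"fingers": 60},
    {"wx": 0,"wy": 0,"dx": 0.5,"dy": -3.9,"dz": 0,"wz": -0.12,"fingers": 60},
    {"wx": 0,"wy": 0,"dx": 0.5,"dy": -3.9,"dz": 0,"wz": -0.12,"fingers": 60},
    {"wx": 0,"wy": 0,"dx": 0.5,"dy": -3.9,"dz": 0,"wz": -0.12,"fingers": 60},
    {"wx": 0,"wy": 0,"dx": 0.5,"dy": -3.9,"dz": 0,"wz": -0.12,"fingers": 60},
    {"wx": 0,"wy": 0,"dx": 0.5,"dy": -3.9,"dz": 0,"wz": -0.12,"fingers": 60},
    {"wx": 0,"wy": 0,"dx": 0.5,"dy": -3.9,"dz": 0,"wz": -0.12,"fingers": 60},
    {"wx": 0,"wy": 0,"dx": 0,"dy": -3.9,"dz": 0,"wz": -0.12,"fingers": 60},
    {"wx": 0,"wy": 0,"dx": 0,"dy": -3.9,"dz": 0,"wz": -0.12,"fingers": 60},
    {"wx": 0,"wy": 0,"dx": 0,"dy": -3.9,"dz": 0,"wz": -0.12,"fingers": 60},
    {"wx": 0,"wy": 0,"dx": 0,"dy": -2,"dz": 0,"wz": -0.1,"fingers": 60},
    {"wx": 0,"wy": 0,"dx": 0,"dy": 0,"dz": 0,"wz": 0,"fingers": 60}
  ]
}}

```text
t: 2.32
tool_pos: [0.4053, -0.3792, 0.3]
orientation: [-3.097, 0.49, -0.006]
force: [1.2, 0.0, -0.0]
opening: 0.0713
```

```bash
python3 - <<'E'
from h import *
st,im=save("wrist","w1")
print(st["t"],st["tool_pos"],st["q"]); print(R.from_rotvec(st["orientation"]).as_matrix())
E
```

```text
2.3167 [ 0.4053 -0.3792  0.3   ] [-0.8492 -0.0114  1.4888  0.0069  1.6645  1.0363]
[[ 0.9511 -0.3089  0.0049]
 [-0.309  -0.9511  0.0048]
 [ 0.0032 -0.0061 -1.    ]]
```

View pics/w1.png

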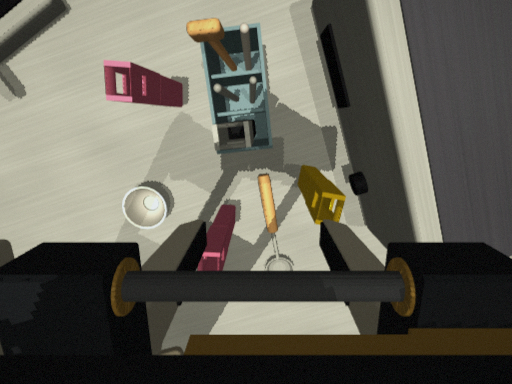

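```bash
python3 - <<'E'
from h import *
im=cv2.imread("pics/w1.png")
cv2.imwrite("pics/w1z.png",cv2.resize(im[60:160,190:290],(600,600),interpolation=3))
E
```

```text
(no output)
```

View pics/w1z.png

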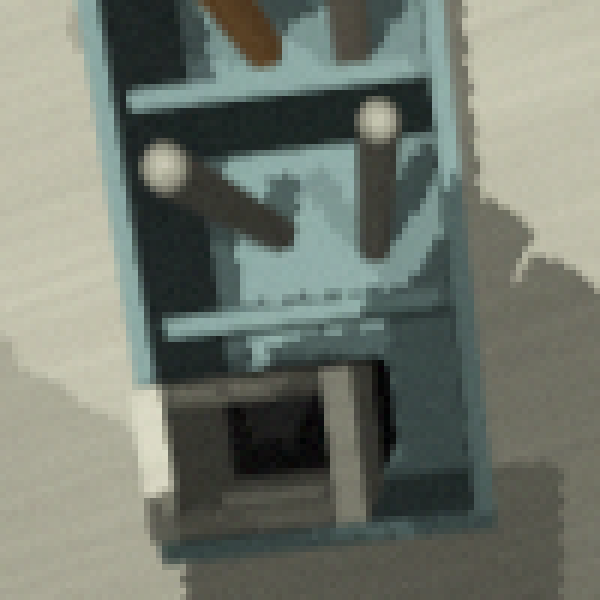

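```bash
python3 - <<'E'
from h import *
c=cam("wrist")
p=np.array([[135,385],[358,362],[370,520],[153,542]])/6+[190,60]
P=onz(c,p,.182); print(P,P.mean(0)); 
e=lambda a,b:(np.linalg.norm(P[b]-P[a]),np.degrees(np.arctan2(*(P[b]-P[a])[[1,0]])))
print(e(0,1),e(3,2),e(0,3),e(1,2))
r=np.array([[85,0],[130,385],[165,560],[492,525],[458,185]])/6+[190,60]
Q=onz(c,r,.12);print(Q, np.degrees(np.arctan2(*(Q[0]-Q[2])[[1,0]])),np.degrees(np.arctan2(*(Q[2]-Q[3])[[1,0]])))
st=robot.read_state();M=R.from_rotvec(st["orientation"]).as_matrix()
print("tool x yaw",np.degrees(np.arctan2(M[1,0],M[0,0])))
# base of lookalikes / obstacles: print positions
print(onz(c,[[222,265],[333,205]],.178))
E
```

```text
[[ 0.4804 -0.3498  0.182 ]
 [ 0.4729 -0.3853  0.182 ]
 [ 0.4483 -0.3792  0.182 ]
 [ 0.4557 -0.3439  0.182 ]] [ 0.4643 -0.3646  0.182 ]
(np.float64(0.036276626397035786), np.float64(-101.91940307118952)) (np.float64(0.03612075909325409), np.float64(-101.85433203868065)) (np.float64(0.025362739006562815), np.float64(166.52850738863685)) (np.float64(0.025326440285876068), np.float64(166.1734509104632))
[[ 0.5505 -0.3541  0.12  ]
 [ 0.4823 -0.3378  0.12  ]
 [ 0.4478 -0.3327  0.12  ]
 [ 0.4346 -0.3977  0.12  ]
 [ 0.4983 -0.4105  0.12  ]] -11.781006087438731 78.48284833352602
tool x yaw -17.67295002046199
[[ 0.3328 -0.306   0.178 ]
 [ 0.3639 -0.4417  0.178 ]]
```

{"api": "send_rows", "payload": {
  "series": [
    {"wx": -0.025,"wy": -0.117,"wz": 0.02,"dx": 0,"dy": 0.4,"dz": 0,"fingers": 60},
    {"wx": -0.025,"wy": -0.117,"wz": 0.02,"dx": 0,"dy": 0.4,"dz": 0,"fingers": 60},
    {"wx": -0.025,"wy": -0.117,"wz": 0.02,"dx": 0,"dy": 0.4,"dz": 0,"fingers": 60},
    {"wx": -0.025,"wy": -0.117,"wz": 0.02,"dx": 0,"dy": 0.4,"dz": 0,"fingers": 60},
    {"wx": -0.025,"wy": -0.117,"wz": 0.02,"dx": 0,"dy": 0.4,"dz": -1,"fingers": 60},
    {"wx": -0.025,"wy": -0.117,"wz": 0,"dx": 0,"dy": 0.4,"dz": -2,"fingers": 60},
    {"wx": -0.012,"wy": -0.058,"wz": 0,"dx": 0,"dy": 0.3,"dz": -2,"fingers": 60},
    {"wx": 0,"wy": 0,"wz": 0,"dx": 0,"dy": 0,"dz": 0,"fingers": 60}
  ]
}}

```text
t: 3.03
tool_pos: [0.4111, -0.3416, 0.241]
orientation: [2.837, -0.238, 1.197]
force: [-0.5, 0.6, -1.8]
opening: 0.0709
```

```bash
cat > st.py <<'E'
from h import *
import sys
st=robot.read_state(); M=R.from_rotvec(st["orientation"]).as_matrix()
print(round(st["t"],2),st["tool_pos"],"q",st["q"],"op",st["opening"],"F",st["force"])
print("x",M[:,0],"y",M[:,1],"z",M[:,2],"grasp",st["tool_pos"]-.019*M[:,2])
if len(sys.argv)>1:  # wanted yaw deg, tilt-forward deg
    y,t=np.radians([float(a) for a in sys.argv[1:3]])
    f=np.array([np.cos(y),np.sin(y),0]);l=np.array([-np.sin(y),np.cos(y),0]);zz=np.array([0,0,1])
    Z=np.sin(t)*f-np.cos(t)*zz; X=np.cos(t)*f+np.sin(t)*zz; D=np.c_[X,-l,Z]
    print("turn needed",R.from_matrix(D@M.T).as_rotvec())
E
python3 st.py -12 45
```

```text
3.03 [ 0.4111 -0.3416  0.241 ] q [-1.2784 -0.6243  2.2885  0.77    1.1904  0.2683] op 0.07094905875236349 F [-0.4711  0.5956 -1.8234]
x [ 0.6878 -0.1212  0.7157] y [-0.162  -0.9867 -0.0114] z [ 0.7076 -0.1081 -0.6983] grasp [ 0.3976 -0.3395  0.2543]
turn needed [-0.0089  0.0142 -0.0466]
```

{"api": "send_rows", "payload": {
  "series": [
    {"wx": -0.009,"wy": 0.014,"wz": -0.047,"dx": 0,"dy": -1.2,"dz": 0,"fingers": 60},
    {"wx": 0,"wy": 0,"wz": 0,"dx": 1.2,"dy": -0.3,"dz": -1.8,"fingers": 60},
    {"wx": 0,"wy": 0,"wz": 0,"dx": 1.2,"dy": -0.3,"dz": -1.8,"fingers": 60},
    {"wx": 0,"wy": 0,"wz": 0,"dx": 1.2,"dy": -0.3,"dz": -1.8,"fingers": 60},
    {"wx": 0,"wy": 0,"wz": 0,"dx": 1.2,"dy": -0.3,"dz": -1.8,"fingers": 60},
    {"wx": 0,"wy": 0,"wz": 0,"dx": 0,"dy": 0,"dz": 0,"fingers": 60}
  ]
}}

```text
t: 3.53
tool_pos: [0.4649, -0.3643, 0.1757]
orientation: [2.812, -0.272, 1.158]
force: [-0.7, 1.4, -1.1]
opening: 0.0709
```

```bash
python3 st.py -12 45; python3 -c "
from h import *
save('wrist','w2')"
```

```text
3.53 [ 0.4649 -0.3643  0.1757] q [-1.1232 -0.4134  2.2656  0.7822  0.9114  0.2647] op 0.07090164474937267 F [-0.7121  1.3861 -1.1336]
x [ 0.6968 -0.1304  0.7053] y [-0.1976 -0.9802  0.014 ] z [ 0.6895 -0.1491 -0.7087] grasp [ 0.4518 -0.3615  0.1892]
turn needed [ 0.0132 -0.0052 -0.0105]
```

View pics/w2.png

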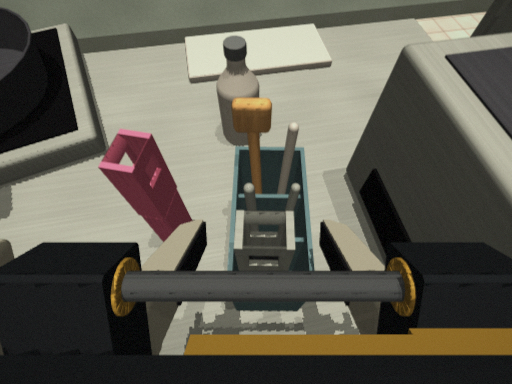

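{"api": "send_rows", "payload": {
  "newtons": 50,
  "series": [
    {"wx": 0.013,"wy": -0.005,"wz": -0.01,"dx": 0.5,"dy": -0.15,"dz": -1.2,"fingers": 60},
    {"wx": 0,"wy": 0,"wz": 0,"dx": 0.4,"dy": -0.15,"dz": -1.1,"fingers": 60},
    {"wx": 0,"wy": 0,"wz": 0,"dx": 0,"dy": 0,"dz": 0,"fingers": 60},
    {"wx": 0,"wy": 0,"wz": 0,"dx": 0,"dy": 0,"dz": 0,"fingers": 255},
    {"wx": 0,"wy": 0,"wz": 0,"dx": 0,"dy": 0,"dz": 0,"fingers": 255},
    {"wx": 0,"wy": 0,"wz": 0,"dx": 0,"dy": 0,"dz": 0,"fingers": 255},
    {"wx": 0,"wy": 0,"wz": 0,"dx": 0,"dy": 0,"dz": 0,"fingers": 255},
    {"wx": 0,"wy": 0,"wz": 0,"dx": 0,"dy": 0,"dz": 0,"fingers": 255},
    {"wx": 0,"wy": 0,"wz": 0,"dx": 0,"dy": 0,"dz": 0,"fingers": 255}
  ]
}}

```text
t: 4.33
tool_pos: [0.4796, -0.3702, 0.1723]
orientation: [2.803, -0.268, 1.175]
force: [0.3, -0.2, -1.6]
opening: 0.0357
```

```bash
python3 st.py -12 45
```

```text
4.33 [ 0.4796 -0.3702  0.1723] q [-1.1024 -0.3641  2.2431  0.8084  0.8757  0.2456] op 0.035667584005534624 F [ 0.2781 -0.1558 -1.5809]
x [ 0.6884 -0.1262  0.7143] y [-0.1956 -0.9806  0.0153] z [ 0.6984 -0.1503 -0.6997] grasp [ 0.4663 -0.3673  0.1856]
turn needed [ 0.0171  0.007  -0.0126]
```

```bash
python3 -c "
from h import *
save('wrist','w3'); save('scene','s3',(60,160,200,300),5)"
```

```text
(no output)
```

View pics/w3.png

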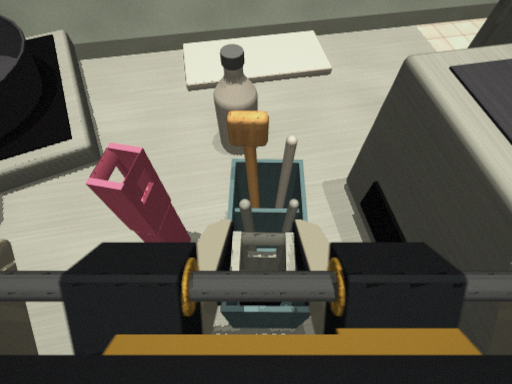

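View pics/s3_z.png

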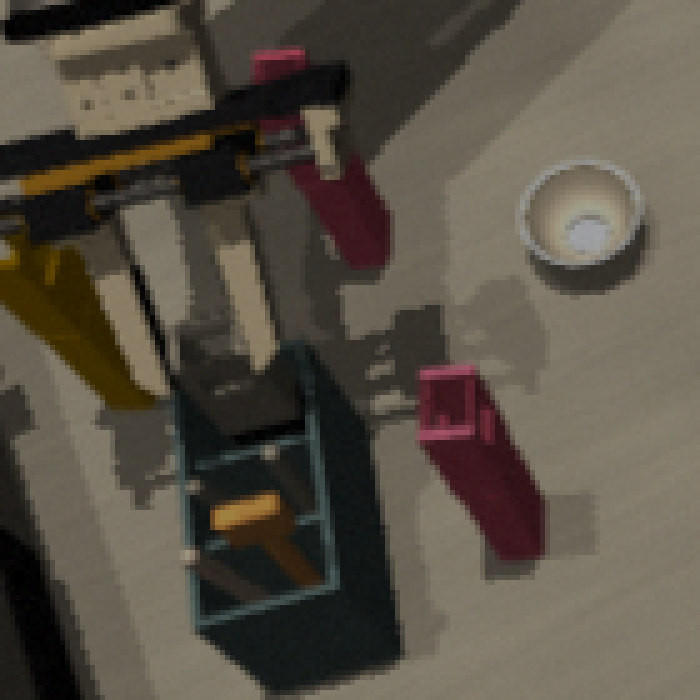

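```bash
python3 st.py -12 45; python3 -c "
from h import *
st=robot.read_state(); print(st['dq'],st['joint_torque'])
c=cam('wrist',st)
# handle mouth if z=zz: size check
for z in (.182,.19,.2,.205,.21):
    P=onz(c,[[232,233],[295,233]],z); print(z,P,np.linalg.norm(P[1]-P[0]))"
```

```text
4.43 [ 0.4797 -0.3702  0.1722] q [-1.1023 -0.3638  2.2432  0.8088  0.8754  0.2455] op 0.03491864565154787 F [-0.2025  0.7359  1.6938]
x [ 0.6883 -0.1265  0.7144] y [-0.1958 -0.9805  0.015 ] z [ 0.6986 -0.1502 -0.6996] grasp [ 0.4664 -0.3673  0.1855]
turn needed [ 0.0168  0.0072 -0.0124]
[ 0.0002  0.0045 -0.0012  0.0029 -0.0033 -0.0015] [ -0.1644 -29.2369 -47.4334   3.27    -1.2082   0.0472]
0.182 [[ 0.4794 -0.3515  0.182 ]
 [ 0.4724 -0.388   0.182 ]] 0.03719168754707955
0.19 [[ 0.476  -0.3516  0.19  ]
 [ 0.4694 -0.3863  0.19  ]] 0.035306301574551495
0.2 [[ 0.4718 -0.3518  0.2   ]
 [ 0.4656 -0.3841  0.2   ]] 0.03294956910889137
0.205 [[ 0.4697 -0.3519  0.205 ]
 [ 0.4638 -0.3831  0.205 ]] 0.031771202876061354
0.21 [[ 0.4677 -0.3519  0.21  ]
 [ 0.4619 -0.382   0.21  ]] 0.03059283664323129
```

{"api": "send_rows", "payload": {
  "series": [
    {"wx": 0,"wy": 0,"wz": 0,"dx": 0,"dy": 0,"dz": 0,"fingers": 60},
    {"wx": 0,"wy": 0,"wz": 0,"dx": 0,"dy": 0,"dz": 0,"fingers": 60},
    {"wx": 0,"wy": 0,"wz": 0,"dx": 0,"dy": 0,"dz": 0,"fingers": 60},
    {"wx": 0.017,"wy": 0.007,"wz": -0.012,"dx": -0.5,"dy": 0.3,"dz": 0,"fingers": 60},
    {"wx": 0,"wy": 0,"wz": 0,"dx": 0,"dy": 0,"dz": -1,"fingers": 60}
  ]
}}

```text
t: 4.85
tool_pos: [0.4748, -0.3681, 0.1636]
orientation: [2.813, -0.296, 1.167]
force: [-0.4, -0.3, 1.1]
opening: 0.0639
```

```bash
python3 st.py -12 45
```

```text
4.85 [ 0.4748 -0.3681  0.1636] q [-1.1068 -0.363   2.2547  0.806   0.8729  0.2563] op 0.06390638108216416 F [-0.4484 -0.2738  1.0753]
x [ 0.6908 -0.1464  0.7081] y [-0.2083 -0.9781  0.001 ] z [ 0.6924 -0.1482 -0.7061] grasp [ 0.4617 -0.3652  0.177 ]
turn needed [0.0013 0.0012 0.0004]
```

{"api": "send_rows", "payload": {
  "series": [
    {"wx": 0,"wy": 0,"wz": 0,"dx": 0,"dy": 0,"dz": -0.7,"fingers": 60},
    {"wx": 0,"wy": 0,"wz": 0,"dx": 0,"dy": 0,"dz": -0.5,"fingers": 60}
  ]
}}

```text
t: 5.02
tool_pos: [0.4746, -0.3678, 0.1492]
orientation: [2.814, -0.295, 1.167]
force: [0.4, 0.2, -0.3]
opening: 0.0708
```

```bash
python3 st.py -12 45
```

```text
5.02 [ 0.4746 -0.3678  0.1492] q [-1.1068 -0.34    2.266   0.827   0.8495  0.2229] op 0.07079869712627632 F [ 0.4407  0.2348 -0.3251]
x [ 0.6912 -0.1458  0.7078] y [-0.2079 -0.9782  0.0015] z [ 0.6921 -0.1482 -0.7064] grasp [ 0.4614 -0.365   0.1626]
turn needed [ 0.0017  0.0007 -0.0001]
```

{"api": "send_rows", "payload": {
  "newtons": 50,
  "series": [
    {"wx": 0,"wy": 0,"wz": 0,"dx": 0,"dy": 0,"dz": 0,"fingers": 255},
    {"wx": 0,"wy": 0,"wz": 0,"dx": 0,"dy": 0,"dz": 0,"fingers": 255},
    {"wx": 0,"wy": 0,"wz": 0,"dx": 0,"dy": 0,"dz": 0,"fingers": 255},
    {"wx": 0,"wy": 0,"wz": 0,"dx": 0,"dy": 0,"dz": 0,"fingers": 255},
    {"wx": 0,"wy": 0,"wz": 0,"dx": 0,"dy": 0,"dz": 0,"fingers": 255}
  ]
}}

```text
t: 5.43
tool_pos: [0.4739, -0.3662, 0.1448]
orientation: [2.819, -0.297, 1.164]
force: [-0.2, 0.3, 0.4]
opening: 0.0425
```

```bash
python3 st.py -12 45
```

```text
5.43 [ 0.4739 -0.3662  0.1448] q [-1.1065 -0.3345  2.2689  0.8289  0.8476  0.2196] op 0.04253237080980256 F [-0.1746  0.2994  0.374 ]
x [ 0.693  -0.1486  0.7054] y [-0.2072 -0.9783 -0.0025] z [ 0.6905 -0.1445 -0.7088] grasp [ 0.4608 -0.3634  0.1583]
turn needed [-0.0029 -0.0018 -0.0007]
```

{"api": "send_rows", "payload": {
  "series": [
    {"wx": 0,"wy": 0,"wz": 0,"dx": 0,"dy": 0,"dz": 0,"fingers": 255},
    {"wx": 0,"wy": 0,"wz": 0,"dx": 0,"dy": 0,"dz": 0,"fingers": 255},
    {"wx": 0,"wy": 0,"wz": 0,"dx": 0,"dy": 0,"dz": 0,"fingers": 255},
    {"wx": 0,"wy": 0,"wz": 0,"dx": 0,"dy": 0,"dz": 0,"fingers": 255}
  ]
}}

```text
t: 5.77
tool_pos: [0.4739, -0.3662, 0.145]
orientation: [2.819, -0.296, 1.164]
force: [1.0, -0.6, -0.9]
opening: 0.036
```

```bash
python3 st.py -12 45
```

```text
5.77 [ 0.4739 -0.3662  0.145 ] q [-1.1065 -0.3349  2.2688  0.8284  0.8476  0.2197] op 0.03596177776878134 F [ 0.9888 -0.6215 -0.9359]
x [ 0.6932 -0.148   0.7053] y [-0.207  -0.9783 -0.0018] z [ 0.6903 -0.1448 -0.7089] grasp [ 0.4608 -0.3635  0.1585]
turn needed [-0.0023 -0.0021 -0.0009]
```

{"api": "send_rows", "payload": {
  "series": [
    {"wx": 0,"wy": 0,"wz": 0,"dx": 0,"dy": 0,"dz": 1.5,"fingers": 255},
    {"wx": 0,"wy": 0,"wz": 0,"dx": 0,"dy": 0,"dz": 3,"fingers": 255},
    {"wx": 0,"wy": 0,"wz": 0,"dx": 0,"dy": 0,"dz": 4,"fingers": 255},
    {"wx": 0,"wy": 0,"wz": 0,"dx": 0,"dy": 0,"dz": 4,"fingers": 255},
    {"wx": 0,"wy": 0,"wz": 0,"dx": 0,"dy": 0,"dz": 4,"fingers": 255},
    {"wx": 0,"wy": 0,"wz": 0,"dx": 0,"dy": 0,"dz": 4,"fingers": 255}
  ]
}}

```text
t: 6.27
tool_pos: [0.4669, -0.3591, 0.3373]
orientation: [2.845, -0.312, 1.138]
force: [2.0, -0.9, -2.8]
opening: 0.0356
```

```bash
python3 st.py 13 -45;python3 -c "
from h import *
save('wrist','w4'); save('scene','s4')"
```

```text
6.27 [ 0.4669 -0.3591  0.3373] q [-1.1075 -0.5241  2.032   0.629   1.1882  0.5759] op 0.03563943283188077 F [ 1.968  -0.9274 -2.7968]
x [ 0.7065 -0.1644  0.6883] y [-0.2098 -0.9776 -0.0181] z [ 0.6759 -0.1316 -0.7252] grasp [ 0.4541 -0.3566  0.3511]
turn needed [-0.0265  1.5556  0.3609]
```

View pics/s4.png

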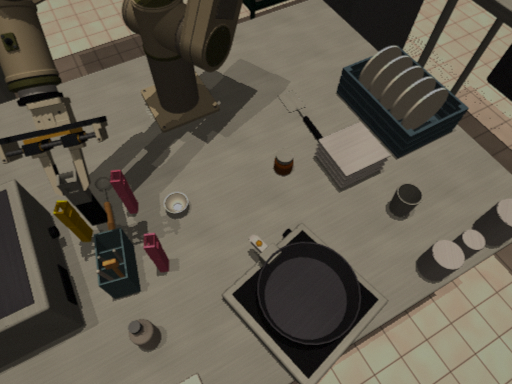

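View pics/w4.png

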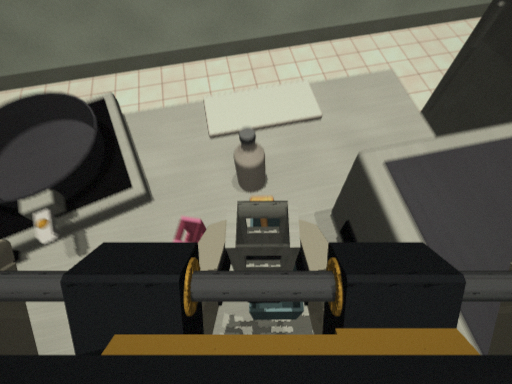

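{"api": "send_rows", "payload": {
  "series": [
    {"wx": -0.002,"wy": 0.118,"wz": 0.028,"dx": 0,"dy": 1.5,"dz": 2,"fingers": 255},
    {"wx": -0.002,"wy": 0.118,"wz": 0.028,"dx": 0,"dy": 3,"dz": 1,"fingers": 255},
    {"wx": -0.002,"wy": 0.118,"wz": 0.028,"dx": 0,"dy": 3,"dz": 0,"fingers": 255},
    {"wx": -0.002,"wy": 0.118,"wz": 0.028,"dx": 0,"dy": 3,"dz": 0,"fingers": 255},
    {"wx": -0.002,"wy": 0.118,"wz": 0.028,"dx": 0,"dy": 3,"dz": 0,"fingers": 255},
    {"wx": -0.002,"wy": 0.118,"wz": 0.028,"dx": 0,"dy": 3,"dz": 0,"fingers": 255},
    {"wx": -0.002,"wy": 0.118,"wz": 0.028,"dx": 0,"dy": 3,"dz": 0,"fingers": 255},
    {"wx": -0.002,"wy": 0.118,"wz": 0.028,"dx": 0,"dy": 3,"dz": 0,"fingers": 255},
    {"wx": -0.002,"wy": 0.118,"wz": 0.028,"dx": 0,"dy": 3,"dz": 0,"fingers": 255},
    {"wx": -0.002,"wy": 0.118,"wz": 0.028,"dx": 0,"dy": 3,"dz": 0,"fingers": 255}
  ]
}}

```text
t: 7.2
tool_pos: [0.4554, -0.0638, 0.3502]
orientation: [2.965, 0.153, -0.666]
force: [0.6, -0.6, -3.1]
opening: 0.0358
```

```bash
python3 st.py 13 -45
```

```text
7.2 [ 0.4554 -0.0638  0.3502] q [-0.1145  0.151   1.2969 -0.1941  2.1076  1.2887] op 0.035807798029754624 F [ 0.5539 -0.5672 -3.0999]
x [ 0.8994  0.0761 -0.4304] y [ 0.1195 -0.99    0.0746] z [-0.4204 -0.1185 -0.8996] grasp [ 0.4634 -0.0616  0.3673]
turn needed [0.0143 0.3468 0.0931]
```

{"api": "send_rows", "payload": {
  "series": [
    {"wx": 0.005,"wy": 0.116,"wz": 0.031,"dx": 0.3,"dy": 2.5,"dz": -3,"fingers": 255},
    {"wx": 0.005,"wy": 0.116,"wz": 0.031,"dx": 0.3,"dy": 2.5,"dz": -3.5,"fingers": 255},
    {"wx": 0.005,"wy": 0.116,"wz": 0.031,"dx": 0.3,"dy": 2.5,"dz": -3.5,"fingers": 255},
    {"wx": 0,"wy": 0,"wz": 0,"dx": 0.3,"dy": 1.5,"dz": -3.5,"fingers": 255},
    {"wx": 0,"wy": 0,"wz": 0,"dx": 0.3,"dy": 0.5,"dz": -3.5,"fingers": 255},
    {"wx": 0,"wy": 0,"wz": 0,"dx": 0,"dy": 0,"dz": -2,"fingers": 255},
    {"wx": 0,"wy": 0,"wz": 0,"dx": 0,"dy": 0,"dz": 0,"fingers": 255}
  ]
}}

```text
t: 7.78
tool_pos: [0.4679, 0.0435, 0.1416]
orientation: [2.781, 0.358, -1.215]
force: [-0.8, 0.2, -3.1]
opening: 0.0362
```

```bash
python3 st.py 13 -45;python3 -c "
from h import *
save('wrist','w5'); save('scene','s5')"
```

```text
7.78 [0.4679 0.0435 0.1416] q [ 0.0768  0.6637  1.1836 -0.1351  2.1061  1.3725] op 0.03616841653938255 F [-0.8272  0.2085 -3.1069]
x [ 0.6569  0.1787 -0.7325] y [ 0.2469 -0.9689 -0.015 ] z [-0.7124 -0.171  -0.6806] grasp [0.4814 0.0467 0.1545]
turn needed [-0.0059 -0.0392 -0.0229]
```

View pics/s5.png

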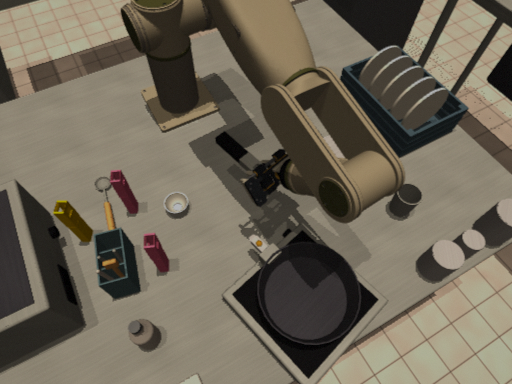

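View pics/w5.png

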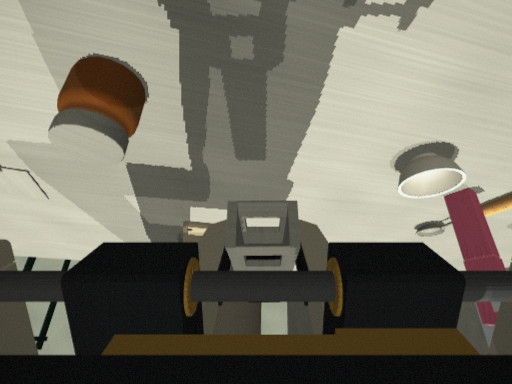

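{"api": "send_rows", "payload": {
  "series": [
    {"wx": -0.006,"wy": -0.039,"wz": -0.023,"dx": -1.5,"dy": 0,"dz": -2,"fingers": 255},
    {"wx": 0,"wy": 0,"wz": 0,"dx": -1.5,"dy": 0,"dz": -3,"fingers": 255},
    {"wx": 0,"wy": 0,"wz": 0,"dx": 0,"dy": 0,"dz": -3,"fingers": 255},
    {"wx": 0,"wy": 0,"wz": 0,"dx": 0,"dy": 0,"dz": -1.5,"fingers": 255},
    {"wx": 0,"wy": 0,"wz": 0,"dx": 0,"dy": 0,"dz": -0.5,"fingers": 255}
  ]
}}

```text
t: 8.3
tool_pos: [0.4485, 0.0415, 0.0573]
orientation: [2.827, 0.31, -1.114]
force: [0.1, -0.2, -3.4]
opening: 0.0358
```

```bash
python3 st.py 13 -45
```

```text
8.3 [0.4485 0.0415 0.0573] q [ 0.069   0.6484  1.3366 -0.1144  1.8997  1.4263] op 0.035768355496951 F [ 0.1354 -0.1534 -3.4106]
x [ 0.7138  0.1561 -0.6827] y [ 0.2194 -0.9756  0.0063] z [-0.6651 -0.1543 -0.7307] grasp [0.4611 0.0444 0.0712]
turn needed [-0.0014  0.0345  0.0056]
```

{"api": "send_rows", "payload": {
  "series": [
    {"wx": 0,"wy": 0.034,"wz": 0.006,"dx": -0.5,"dy": 0,"dz": -1.5,"fingers": 255},
    {"wx": 0,"wy": 0,"wz": 0,"dx": 0,"dy": 0,"dz": -1.5,"fingers": 255},
    {"wx": 0,"wy": 0,"wz": 0,"dx": 0,"dy": 0,"dz": -0.5,"fingers": 255},
    {"wx": 0,"wy": 0,"wz": 0,"dx": 0,"dy": 0,"dz": 0,"fingers": 255}
  ]
}}

```text
t: 8.63
tool_pos: [0.4499, 0.0406, 0.0276]
orientation: [2.816, 0.318, -1.144]
force: [-0.4, -0.3, -2.6]
opening: 0.0359
```

```bash
python3 st.py 13 -45;python3 -c "
from h import *
save('scene','s6',(190,100,330,240),5)"
```

```text
8.63 [0.4499 0.0406 0.0276] q [ 0.0684  0.7145  1.3121 -0.1154  1.8789  1.4233] op 0.03587083151467777 F [-0.4173 -0.3265 -2.5526]
x [ 0.6985  0.1595 -0.6976] y [ 0.2235 -0.9747  0.0009] z [-0.6798 -0.1565 -0.7165] grasp [0.4628 0.0436 0.0412]
turn needed [-0.0021  0.0132  0.0015]
```

View pics/s6_z.png

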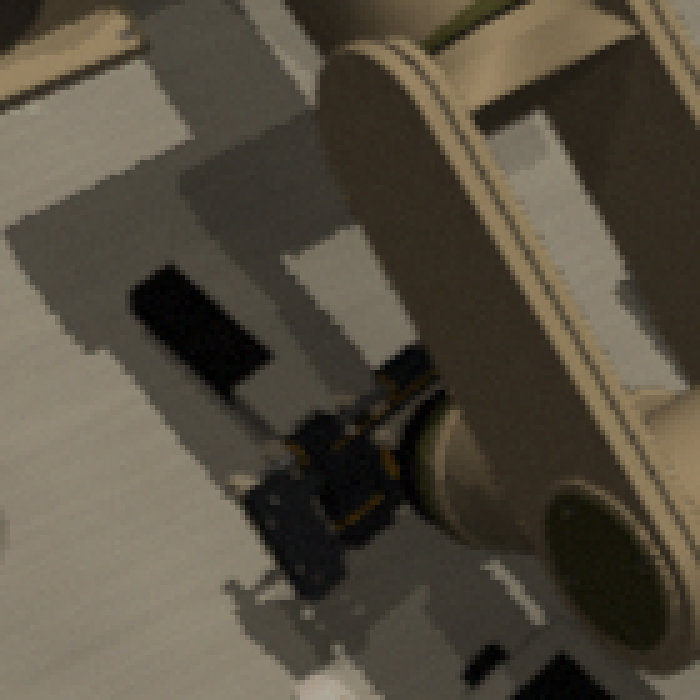

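{"api": "send_rows", "payload": {
  "series": [
    {"wx": 0,"wy": 0.013,"wz": 0,"dx": 0,"dy": 0,"dz": -0.8,"fingers": 255},
    {"wx": 0,"wy": 0,"wz": 0,"dx": 0,"dy": 0,"dz": -0.5,"fingers": 255},
    {"wx": 0,"wy": 0,"wz": 0,"dx": 0,"dy": 0,"dz": 0,"fingers": 255}
  ]
}}

```text
t: 8.93
tool_pos: [0.453, 0.0407, 0.0169]
orientation: [2.813, 0.319, -1.155]
force: [-0.5, 0.5, -2.8]
opening: 0.0358
```

```bash
python3 st.py 13 -45
```

```text
8.93 [0.453  0.0407 0.0169] q [ 0.0678  0.7447  1.2929 -0.115   1.8751  1.4231] op 0.03581753700264715 F [-0.539   0.548  -2.8331]
x [ 0.6935  0.1595 -0.7026] y [ 0.2232 -0.9748 -0.001 ] z [-0.685  -0.1562 -0.7116] grasp [0.466  0.0436 0.0304]
turn needed [-0.0024  0.006   0.0018]
```

{"api": "send_rows", "payload": {
  "series": [
    {"wx": 0,"wy": 0,"wz": 0,"dx": 0,"dy": 0,"dz": -0.6,"fingers": 255},
    {"wx": 0,"wy": 0,"wz": 0,"dx": 0,"dy": 0,"dz": 0,"fingers": 255},
    {"wx": 0,"wy": 0,"wz": 0,"dx": 0,"dy": 0,"dz": 0,"fingers": 60},
    {"wx": 0,"wy": 0,"wz": 0,"dx": 0,"dy": 0,"dz": 0,"fingers": 60},
    {"wx": 0,"wy": 0,"wz": 0,"dx": 0,"dy": 0,"dz": 0,"fingers": 60},
    {"wx": 0,"wy": 0,"wz": 0,"dx": 0,"dy": 0,"dz": 0,"fingers": 60}
  ]
}}

```text
t: 9.43
tool_pos: [0.4532, 0.0407, 0.0117]
orientation: [2.812, 0.318, -1.155]
force: [0.2, 0.8, 0.2]
opening: 0.0578
```

```bash
python3 st.py 13 -45
```

```text
9.43 [0.4532 0.0407 0.0117] q [ 0.068   0.7536  1.2906 -0.115   1.869   1.4242] op 0.05779676219933117 F [0.1849 0.7759 0.1857]
x [ 0.6932  0.1592 -0.703 ] y [ 0.2233 -0.9747 -0.0006] z [-0.6853 -0.1566 -0.7112] grasp [0.4662 0.0437 0.0252]
turn needed [-0.0019  0.0056  0.0017]
```

{"api": "send_rows", "payload": {
  "series": [
    {"wx": 0,"wy": 0,"wz": 0,"dx": 0,"dy": 0,"dz": 0,"fingers": 50},
    {"wx": 0,"wy": 0,"wz": 0,"dx": 0,"dy": 0,"dz": 1,"fingers": 50},
    {"wx": 0,"wy": 0,"wz": 0,"dx": 0,"dy": 0,"dz": 2,"fingers": 50},
    {"wx": 0,"wy": 0,"wz": 0,"dx": 0,"dy": 0,"dz": 3,"fingers": 50},
    {"wx": 0.025,"wy": -0.11,"wz": 0,"dx": 0,"dy": 0,"dz": 3,"fingers": 50},
    {"wx": 0.025,"wy": -0.11,"wz": 0,"dx": 0,"dy": -0.5,"dz": 3,"fingers": 50},
    {"wx": 0.025,"wy": -0.11,"wz": 0,"dx": 1,"dy": -0.5,"dz": 3,"fingers": 50},
    {"wx": 0.025,"wy": -0.11,"wz": 0,"dx": 2,"dy": -1,"dz": 3,"fingers": 50},
    {"wx": 0.025,"wy": -0.11,"wz": 0,"dx": 2,"dy": -1.5,"dz": 3,"fingers": 50},
    {"wx": 0.025,"wy": -0.11,"wz": 0,"dx": 2,"dy": -1.5,"dz": 2,"fingers": 50},
    {"wx": 0.025,"wy": -0.11,"wz": 0,"dx": 2,"dy": -1.5,"dz": 2,"fingers": 50},
    {"wx": 0,"wy": 0,"wz": 0,"dx": 1,"dy": 0,"dz": 0,"fingers": 50},
    {"wx": 0,"wy": 0,"wz": 0,"dx": 0,"dy": 0,"dz": 0,"fingers": 50}
  ]
}}

```text
t: 10.52
tool_pos: [0.5497, -0.028, 0.2801]
orientation: [3.111, 0.361, 0.054]
force: [0.9, 0.6, -1.0]
opening: 0.0745
```

```bash
python3 st.py 13 0;python3 -c "
from h import *
save('wrist','w7'); save('top','t7',(200,80,320,300),3)"
```

```text
10.52 [ 0.5497 -0.028   0.2801] q [-0.1442 -0.0582  1.5706  0.0001  1.5935  1.1954] op 0.0744727382335064 F [ 0.8774  0.6495 -1.0472]
x [0.9728 0.2293 0.0332] y [ 0.2289 -0.9734  0.013 ] z [ 0.0353 -0.005  -0.9994] grasp [ 0.549  -0.0279  0.2991]
turn needed [ 0.0051  0.0353 -0.0043]
```

View pics/w7.png

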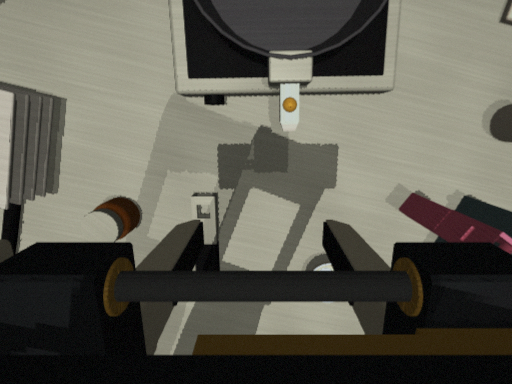

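View pics/t7_z.png

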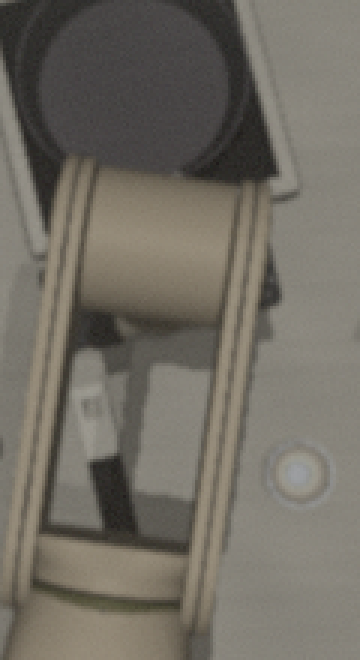

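```bash
python3 - <<'E'
from h import *
im=cv2.imread("pics/w7.png")
cv2.imwrite("pics/w7z.png",np.hstack([cv2.resize(im[40:140,240:340],(600,600),interpolation=3)]))
E
```

```text
(no output)
```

View pics/w7z.png

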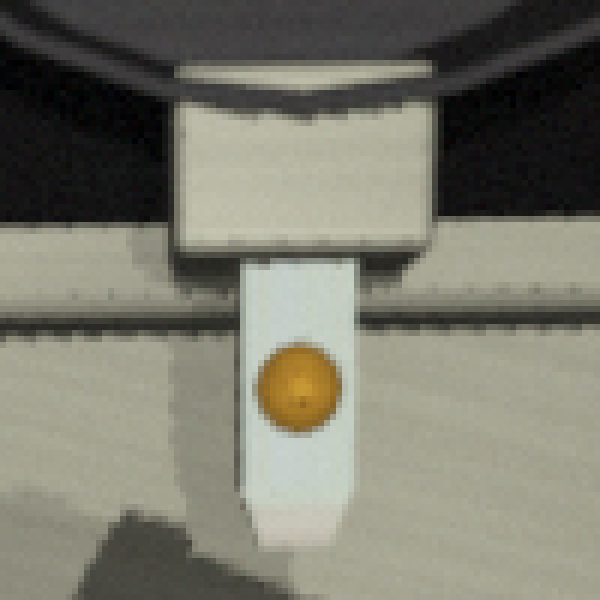

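```bash
cat > stub.py <<'E'
from h import *
c=cam("wrist")
o=np.array([240,40])
f=lambda p,z:onz(c,np.array(p)/6+o,z)
C=f([[178,247],[430,246]],.103); print("collar edge",C,np.linalg.norm(C[1]-C[0]),C.mean(0))
d=C[1]-C[0]; print("yaw from collar",np.degrees(np.arctan2(d[0],-d[1])))
S=f([[241,262],[357,262],[242,496],[354,496]],.0923); print("stub",S,"w",np.linalg.norm(S[1]-S[0]),np.linalg.norm(S[3]-S[2]))
for a,b in((0,2),(1,3)):
    d=S[a]-S[b];print("yaw edge",np.degrees(np.arctan2(d[1],d[0])),np.linalg.norm(d))
T=f([[262,548],[337,548]],.088);print("tip",T.mean(0),np.linalg.norm(T[1]-T[0]))
B=f([[300,388]],.096)[0];print("button",B)
m=(S[2]+S[3])/2; r=(S[0]+S[1])/2
print("root-mid",r,m, "pan centre by top",)
E
python3 stub.py
```

```text
collar edge [[ 0.662  -0.0112  0.103 ]
 [ 0.6733 -0.0576  0.103 ]] 0.04778943120194472 [ 0.6677 -0.0344  0.103 ]
yaw from collar 13.659100373994569
stub [[ 0.6637 -0.0239  0.0923]
 [ 0.669  -0.046   0.0923]
 [ 0.6206 -0.035   0.0923]
 [ 0.6258 -0.057   0.0923]] w 0.022726153755222325 0.022613170068978974
yaw edge 14.406461536517392 0.04451776596049493
yaw edge 14.260327467089004 0.04455366653503713
tip [ 0.6133 -0.0493  0.088 ] 0.015431305238221046
button [ 0.6432 -0.0408  0.096 ]
root-mid [ 0.6664 -0.0349  0.0923] [ 0.6232 -0.046   0.0923] pan centre by top
```

```bash
python3 - <<'E'
from h import *
c=cam("wrist")
print(onz(c,[[192,194],[215,194],[203,194]],.025))
t=cam("top")
p=np.array([[88,348],[105,530]])/3+[200,80]
print(onz(t,p,.025))
E
```

```text
[[0.4889 0.065  0.025 ]
 [0.4968 0.0311 0.025 ]
 [0.4927 0.0488 0.025 ]]
[[0.5293 0.0474 0.025 ]
 [0.3364 0.028  0.025 ]]
```

{"api": "send_rows", "payload": {
  "series": [
    {"wx": 0.005,"wy": 0.035,"wz": -0.004,"dx": -3,"dy": 1,"dz": -0.5,"fingers": 50},
    {"wx": 0,"wy": 0,"wz": 0,"dx": -3.5,"dy": 1,"dz": -0.5,"fingers": 50},
    {"wx": 0,"wy": 0,"wz": 0,"dx": -3.5,"dy": 1,"dz": -0.5,"fingers": 50},
    {"wx": 0,"wy": 0,"wz": 0,"dx": -3.5,"dy": 1,"dz": -0.5,"fingers": 50},
    {"wx": 0,"wy": 0,"wz": 0,"dx": -3,"dy": 0.5,"dz": -0.5,"fingers": 50},
    {"wx": 0,"wy": 0,"wz": 0,"dx": 0,"dy": 0,"dz": 0,"fingers": 50}
  ]
}}

```text
t: 11.12
tool_pos: [0.3703, 0.0219, 0.2417]
orientation: [-3.114, -0.364, 0.052]
force: [-0.3, -0.3, 0.3]
opening: 0.0748
```

```bash
python3 st.py 13 0;python3 -c "
from h import *
save('wrist','w8',(180,20,340,220),3)"
```

```text
11.12 [0.3703 0.0219 0.2417] q [-0.0782 -0.4973  1.9995 -0.0011  1.6733  1.26  ] op 0.07483801468442461 F [-0.2832 -0.2604  0.2529]
x [ 0.9725  0.2305 -0.0326] y [ 0.2303 -0.9731 -0.0094] z [-0.0339  0.0016 -0.9994] grasp [0.371  0.0219 0.2607]
turn needed [-0.0017 -0.0339 -0.0056]
```

View pics/w8_z.png

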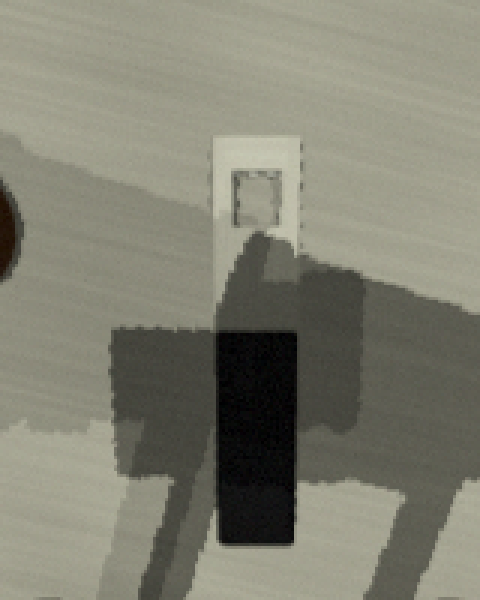

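```bash
python3 - <<'E'
from h import *
c=cam("wrist")
p=np.array([[213,137],[300,137],[294,544],[219,544],[257,332],[256,199]])/3+[180,20]
P=onz(c,p,.025);print(P)
m=(P[0]+P[1])/2;e=(P[2]+P[3])/2;d=m-e
print("len",np.linalg.norm(d),"yaw",np.degrees(np.arctan2(d[1],d[0])),"centre",(m+e)/2,np.linalg.norm(P[1]-P[0]),np.linalg.norm(P[2]-P[3]))
print("hole dist",np.linalg.norm(m-P[5]),"joint",np.linalg.norm(m-P[4]))
u=d/np.linalg.norm(d); print("grasp 119 behind mouth",m-.119*u)
E
```

```text
[[ 0.4883  0.0656  0.025 ]
 [ 0.4965  0.0309  0.025 ]
 [ 0.3252 -0.0101  0.025 ]
 [ 0.3169  0.0242  0.025 ]
 [ 0.4161  0.0297  0.025 ]
 [ 0.4691  0.0428  0.025 ]]
len 0.17626852687997677 yaw 13.508773041266954 centre [0.4068 0.0276 0.025 ] 0.035681333079964954 0.03521049691773728
hole dist 0.0239181738202819 joint 0.07853449865459773
grasp 119 behind mouth [0.3767 0.0204 0.025 ]
```

{"api": "send_rows", "payload": {
  "series": [
    {"wx": 0,"wy": -0.03,"wz": 0.003,"dx": 1,"dy": 0.1,"dz": -3,"fingers": 50},
    {"wx": 0,"wy": 0,"wz": 0,"dx": 1,"dy": 0.1,"dz": -4,"fingers": 50},
    {"wx": 0,"wy": 0,"wz": 0,"dx": 0,"dy": 0,"dz": -4,"fingers": 50},
    {"wx": 0,"wy": 0,"wz": 0,"dx": 0,"dy": 0,"dz": -4,"fingers": 50},
    {"wx": 0,"wy": 0,"wz": 0,"dx": 0,"dy": 0,"dz": -2.5,"fingers": 50},
    {"wx": 0,"wy": 0,"wz": 0,"dx": 0,"dy": 0,"dz": 0,"fingers": 50}
  ]
}}

```text
t: 11.67
tool_pos: [0.3921, 0.0257, 0.0603]
orientation: [-3.118, -0.378, 0.006]
force: [-1.0, 0.1, -0.1]
opening: 0.0745
```

```bash
python3 st.py 13.5 0
```

```text
11.67 [0.3921 0.0257 0.0603] q [-0.0652 -0.3191  2.2064 -0.      1.2579  1.2642] op 0.07451584287606852 F [-1.017   0.0585 -0.1212]
x [ 0.971   0.2391 -0.0034] y [ 0.2391 -0.971  -0.001 ] z [-0.0036  0.0002 -1.    ] grasp [0.3922 0.0257 0.0793]
turn needed [-0.0002 -0.0036 -0.0058]
```

{"api": "send_rows", "payload": {
  "series": [
    {"wx": 0,"wy": -0.004,"wz": -0.006,"dx": -0.1,"dy": -0.2,"dz": -2.5,"fingers": 50},
    {"wx": 0,"wy": 0,"wz": 0,"dx": 0,"dy": 0,"dz": -2,"fingers": 50},
    {"wx": 0,"wy": 0,"wz": 0,"dx": 0,"dy": 0,"dz": -0.5,"fingers": 50},
    {"wx": 0,"wy": 0,"wz": 0,"dx": 0,"dy": 0,"dz": 0,"fingers": 50}
  ]
}}

```text
t: 12.0
tool_pos: [0.3911, 0.0243, 0.0094]
orientation: [-3.118, -0.372, 0.012]
force: [-0.9, 1.2, 0.7]
opening: 0.0752
```

```bash
python3 st.py 13.5 0
```

```text
12.0 [0.3911 0.0243 0.0094] q [-0.0688 -0.2284  2.2379 -0.0003  1.1396  1.2647] op 0.07516982635639868 F [-0.9252  1.1955  0.7483]
x [ 0.9719  0.2352 -0.0072] y [ 0.2352 -0.9719 -0.002 ] z [-0.0074  0.0003 -1.    ] grasp [0.3912 0.0243 0.0284]
turn needed [-0.0003 -0.0074 -0.0018]
```

Lower a touch, then close.

{"api": "send_rows", "payload": {
  "newtons": 50,
  "series": [
    {"wx": 0,"wy": -0.007,"wz": -0.002,"dx": 0,"dy": -0.05,"dz": -0.5,"fingers": 50},
    {"wx": 0,"wy": 0,"wz": 0,"dx": 0,"dy": 0,"dz": 0,"fingers": 50},
    {"wx": 0,"wy": 0,"wz": 0,"dx": 0,"dy": 0,"dz": 0,"fingers": 255},
    {"wx": 0,"wy": 0,"wz": 0,"dx": 0,"dy": 0,"dz": 0,"fingers": 255},
    {"wx": 0,"wy": 0,"wz": 0,"dx": 0,"dy": 0,"dz": 0,"fingers": 255},
    {"wx": 0,"wy": 0,"wz": 0,"dx": 0,"dy": 0,"dz": 0,"fingers": 255},
    {"wx": 0,"wy": 0,"wz": 0,"dx": 0,"dy": 0,"dz": 0,"fingers": 255},
    {"wx": 0,"wy": 0,"wz": 0,"dx": 0,"dy": 0,"dz": 0,"fingers": 255},
    {"wx": 0,"wy": 0,"wz": 0,"dx": 0,"dy": 0,"dz": 0,"fingers": 255},
    {"wx": 0,"wy": 0,"wz": 0,"dx": 0,"dy": 0,"dz": 0,"fingers": 255}
  ]
}}

```text
t: 12.83
tool_pos: [0.3975, 0.0237, 0.0118]
orientation: [3.118, 0.37, 0.016]
force: [0.5, 0.1, -1.3]
opening: 0.0354
```

```bash
python3 st.py 13.5 0
```

```text
12.83 [0.3975 0.0237 0.0118] q [-0.0699 -0.2339  2.2372  0.0006  1.1281  1.2647] op 0.035355620185462504 F [ 0.5086  0.1311 -1.2533]
x [0.9722 0.2338 0.0098] y [ 0.2337 -0.9723  0.0026] z [ 0.0101 -0.0002 -0.9999] grasp [0.3973 0.0237 0.0308]
turn needed [ 0.0002  0.0101 -0.0003]
```

{"api": "send_rows", "payload": {
  "series": [
    {"wx": 0,"wy": 0.005,"wz": 0,"dx": 0,"dy": 0,"dz": 1.5,"fingers": 255},
    {"wx": 0,"wy": 0,"wz": 0,"dx": 0,"dy": 0,"dz": 3,"fingers": 255},
    {"wx": 0,"wy": 0,"wz": 0,"dx": 0,"dy": 0,"dz": 3,"fingers": 255},
    {"wx": 0,"wy": 0,"wz": 0,"dx": 0,"dy": 0,"dz": 1.5,"fingers": 255},
    {"wx": 0,"wy": 0,"wz": 0,"dx": 0,"dy": 0,"dz": 0,"fingers": 255}
  ]
}}

```text
t: 13.25
tool_pos: [0.3917, 0.0238, 0.1009]
orientation: [-3.119, -0.37, 0.01]
force: [0.3, -0.5, -2.9]
opening: 0.0356
```

```bash
python3 st.py 14 0;python3 -c "
from h import *
save('wrist','w9'); save('scene','s9',(190,100,330,260),4)"
```

```text
13.25 [0.3917 0.0238 0.1009] q [-0.0697 -0.3723  2.1681 -0.0004  1.352   1.2652] op 0.0355549878118852 F [ 0.2979 -0.5291 -2.865 ]
x [ 0.9723  0.2337 -0.006 ] y [ 0.2337 -0.9723 -0.0015] z [-0.0062  0.0001 -1.    ] grasp [0.3918 0.0238 0.1199]
turn needed [-0.     -0.0062  0.0084]
```

View pics/w9.png

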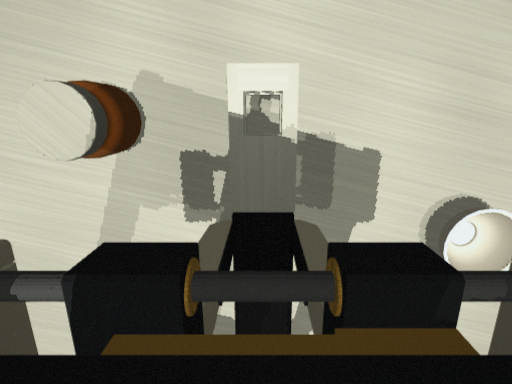

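View pics/s9_z.png

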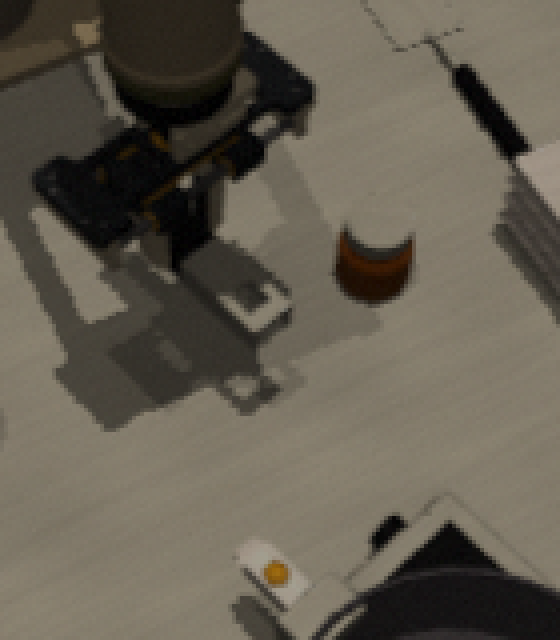

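```bash
python3 - <<'E'
import cv2, numpy as np
im=cv2.imread("pics/w9.png")
cv2.imwrite("pics/w9z.png",cv2.resize(im[55:225,210:315],None,fx=3.5,fy=3.5,interpolation=2))
g=cv2.cvtColor(im,6).astype(int)
for r in (66,75,85,110,150,190,205): print(r,g[r,220:236],g[r,288:304])
print(g[58:72,262],g[206:218,262])
E
```

```text
66 [198 197 201 200 202 202 209 225 227 228 227 228 228 229 229 228] [231 227 227 227 227 226 227 227 225 225 224 208 202 203 202 200]
75 [200 199 203 199 200 199 200 225 229 229 228 228 230 229 230 231] [230 229 228 228 228 229 228 227 227 227 219 208 206 208 204 205]
85 [204 205 203 204 206 201 203 217 227 229 230 232 231 230 231 230] [231 229 229 229 229 229 228 229 227 228 218 210 212 213 210 209]
110 [176 180 174 179 179 177 180 180 224 231 232 233 231 232 233 232] [229 230 230 230 230 230 230 227 230 221 205 200 201 202 201 202]
150 [179 173 175 177 177 177 181 180 117  97 100 104 101 102 101 101] [101 100 103  99 103 101 102 102  99  94  95  97  94  99  94  96]
190 [180 179 117  95  95  95  93  94  96  94  96  97  95  94  96  96] [ 98  95  97  95  95  96  99 101  96  95 101  94  96  94  93  94]
205 [103  99  95  96  98  99  98 100  98  96  95  96  96  96  93  96] [ 92  95  94  97  97  95  97 116 128 126 126 124 112 122 128 122]
[202 201 203 204 206 222 232 233 233 233 231 227 230 230] [91 93 93 93 95 78 48  7 12 14 10 13]
```

View pics/w9z.png

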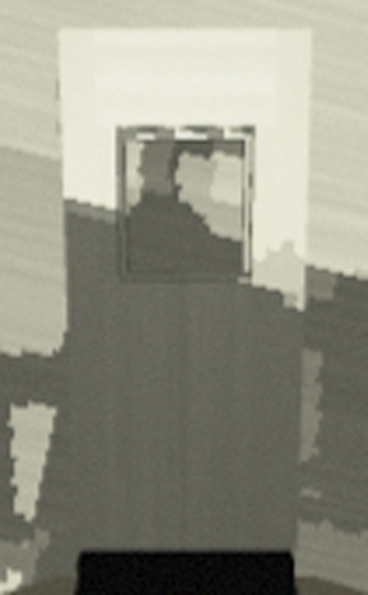

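```bash
cat > fit9.py <<'E'
from h import *
from scipy.optimize import least_squares
c=cam("wrist")
# pixel obs: mouth top corners, mid edges at row145, joint edge centre row
obs={'ml':(226.5,62.8),'mr':(299.1,62.8)}
yaw0=np.radians(13.6)
def model(p):
    M=p[:3];pit,yaw=p[3:]
    u=np.array([np.cos(yaw)*np.cos(pit),np.sin(yaw)*np.cos(pit),np.sin(pit)]);l=np.array([-np.sin(yaw),np.cos(yaw),0])
    return M,u,l
def res(p):
    M,u,l=model(p); r=[]
    q=proj(c,[M+.018*l,M-.018*l,M-.078*u,M-.024*u-.011*u,M-.024*u+.011*u,M-.078*u])
    r+=[q[0]-[226.5,62.8],q[1]-[299.1,62.8]]
    r=list(np.concatenate(r)); r.append(q[2][1]-211.5)
    # hole edges near (row at crop 275/3.5+55) top surface
    a=M-.042*u
    for s,x in((1,228.2),(-1,296.3)):
        t=proj(c,[a+s*.018*l])[0]; r.append((t[0]-x-(t[1]-145)*(-0.02 if s<0 else .02)))
    return np.array(r)
s=least_squares(res,[.49,.047,.13,0,yaw0]); p=s.x
print(p[:3],"pitch deg",np.degrees(p[3]),"yaw",np.degrees(p[4]),"res",s.fun)
# with pitch fixed 0
s2=least_squares(lambda x:res([*x[:3],0,x[3]]),[.49,.047,.13,yaw0]);print("pitch0",s2.x[:3],np.degrees(s2.x[3]),s2.fun)
print("hole pred rows",proj(c,[s2.x[:3]-.013*model([0,0,0,0,s2.x[3]])[1],s2.x[:3]-.035*model([0,0,0,0,s2.x[3]])[1]]))
E
python3 fit9.py
```

```text
[0.4844 0.0464 0.1104] pitch deg -0.11541463975207956 yaw 13.275240830324154 res [-0.1402 -0.2259 -0.0288  0.1346  0.1171  0.3846 -0.2024]
pitch0 [0.4843 0.0464 0.1105] 13.275213459993793 [-0.1615 -0.2206 -0.0075  0.1401  0.1048  0.3839 -0.2013]
hole pred rows [[262.5919  90.5461]
 [262.3965 134.6474]]
```

{"api": "send_rows", "payload": {
  "series": [
    {"wx": 0,"wy": -0.006,"wz": 0.012,"dx": 1.5,"dy": -1.5,"dz": 0,"fingers": 255},
    {"wx": 0,"wy": 0,"wz": 0,"dx": 2.5,"dy": -2.3,"dz": 0,"fingers": 255},
    {"wx": 0,"wy": 0,"wz": 0,"dx": 2.5,"dy": -2.3,"dz": -0.5,"fingers": 255},
    {"wx": 0,"wy": 0,"wz": 0,"dx": 2.5,"dy": -2.3,"dz": -0.5,"fingers": 255},
    {"wx": 0,"wy": 0,"wz": 0,"dx": 1,"dy": -1.2,"dz": -0.3,"fingers": 255},
    {"wx": 0,"wy": 0,"wz": 0,"dx": 0,"dy": 0,"dz": 0,"fingers": 255}
  ]
}}

```text
t: 13.85
tool_pos: [0.487, -0.0744, 0.0716]
orientation: [-3.111, -0.394, 0.025]
force: [-0.5, -0.9, -3.0]
opening: 0.0353
```

```bash
python3 st.py 14.5 0
```

```text
13.85 [ 0.487  -0.0744  0.0716] q [-0.255  -0.0187  1.9205 -0.0009  1.2568  1.064 ] op 0.03529170203604711 F [-0.5443 -0.9423 -2.9672]
x [ 0.9683  0.2495 -0.0154] y [ 0.2494 -0.9684 -0.0075] z [-0.0168  0.0034 -0.9999] grasp [ 0.4873 -0.0744  0.0906]
turn needed [-0.0034 -0.0168  0.0009]
```

{"api": "send_rows", "payload": {
  "series": [
    {"wx": -0.003,"wy": -0.015,"wz": 0,"dx": 0,"dy": 0,"dz": 1.4,"fingers": 255},
    {"wx": 0,"wy": 0,"wz": 0,"dx": 0,"dy": 0,"dz": 0,"fingers": 255},
    {"wx": 0,"wy": 0,"wz": 0,"dx": 0,"dy": 0,"dz": 0,"fingers": 255}
  ]
}}

```text
t: 14.1
tool_pos: [0.4819, -0.0736, 0.078]
orientation: [-3.111, -0.391, 0.021]
force: [0.2, 0.0, -2.5]
opening: 0.0354
```

```bash
python3 st.py 14.3 0; python3 -c "
from h import *
save('wrist','w10',(200,0,330,220),3)"
```

```text
14.1 [ 0.4819 -0.0736  0.078 ] q [-0.2569 -0.0439  1.9324  0.0003  1.2676  1.064 ] op 0.035443833909227625 F [ 0.1577  0.0099 -2.4545]
x [ 0.9689  0.2472 -0.0126] y [ 0.2471 -0.969  -0.0073] z [-0.0141  0.004  -0.9999] grasp [ 0.4822 -0.0736  0.097 ]
turn needed [-0.004  -0.0141 -0.0001]
```

View pics/w10_z.png

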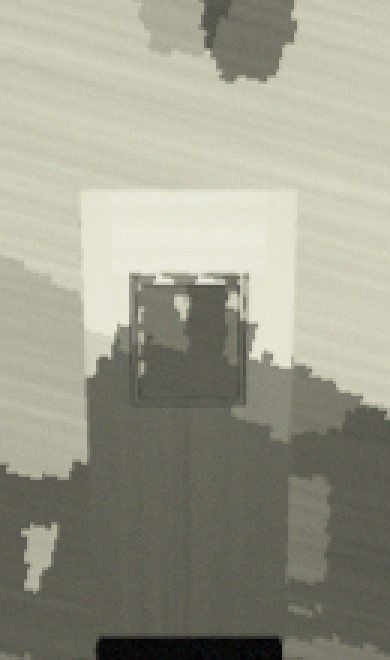

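{"api": "send_rows", "payload": {
  "series": [
    {"wx": -0.004,"wy": -0.014,"wz": 0,"dx": 1.5,"dy": -0.4,"dz": 1.0,"fingers": 255},
    {"wx": 0,"wy": 0,"wz": 0,"dx": 0,"dy": 0,"dz": 0,"fingers": 255},
    {"wx": 0,"wy": 0,"wz": 0,"dx": 0,"dy": 0,"dz": 0,"fingers": 255}
  ]
}}

```text
t: 14.4
tool_pos: [0.4941, -0.0754, 0.085]
orientation: [-3.115, -0.394, 0.007]
force: [-0.8, -0.4, -4.0]
opening: 0.0356
```

```bash
python3 st.py 14.3 0; python3 -c "
from h import *
save('wrist','w11',(200,0,330,220),3)"
```

```text
14.4 [ 0.4941 -0.0754  0.085 ] q [-0.2542 -0.0282  1.9033  0.0002  1.2716  1.0649] op 0.035608640757942504 F [-0.7532 -0.4112 -3.9638]
x [ 0.9685  0.249  -0.0044] y [ 0.249  -0.9685 -0.0026] z [-0.0049  0.0014 -1.    ] grasp [ 0.4942 -0.0754  0.104 ]
turn needed [-0.0014 -0.0049 -0.0021]
```

View pics/w11_z.png

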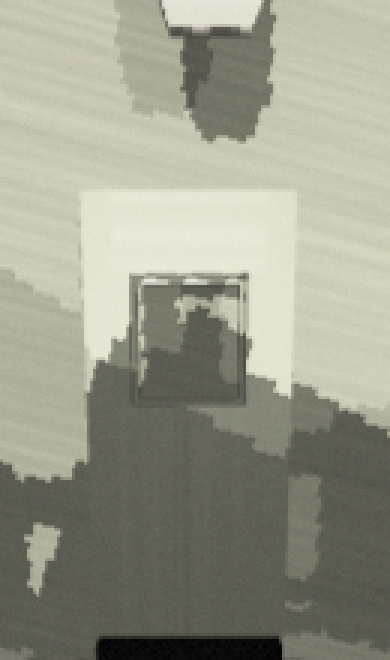

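```bash
cat > rel.py <<'E'
from h import *
import sys
# args: tipcol tiprow mouthcol mouthrow (crop3 of 200,0) 
a=np.array([float(x) for x in sys.argv[1:5]]).reshape(2,2)/3+[200,0]
st=robot.read_state();c=cam("wrist",st)
zt=st["tool_pos"][2]-.003+.0125-.0005
T=onz(c,[a[0]],.088)[0];M=onz(c,[a[1]],zt)[0]
y=np.radians(14.1);u=np.array([np.cos(y),np.sin(y),0]);l=np.array([-np.sin(y),np.cos(y),0])
d=T-M;print("tip",T,"mouth",M,"ahead",d@u,"left",d@l)
E
python3 rel.py 213 28 188.5 190
```

```text
tip [ 0.6147 -0.0489  0.088 ] mouth [ 0.5883 -0.0515  0.0943] ahead 0.026202188296867313 left -0.003952946494427892
```

{"api": "send_rows", "payload": {
  "series": [
    {"wx": -0.001,"wy": -0.004,"wz": -0.003,"dx": 1.1,"dy": -0.15,"dz": 0.35,"fingers": 255},
    {"wx": 0,"wy": 0,"wz": 0,"dx": 0,"dy": 0,"dz": 0,"fingers": 255},
    {"wx": 0,"wy": 0,"wz": 0,"dx": 0,"dy": 0,"dz": 0,"fingers": 255}
  ]
}}

```text
t: 14.7
tool_pos: [0.5032, -0.0757, 0.0869]
orientation: [-3.115, -0.391, 0.005]
force: [0.1, -0.6, -2.6]
opening: 0.0355
```

```bash
python3 st.py 14.3 0; python3 -c "
from h import *
save('wrist','w12',(200,0,330,220),3);save('scene','s12',(200,190,320,290),6)"
```

```text
14.7 [ 0.5032 -0.0757  0.0869] q [-0.2502 -0.0071  1.8787  0.0003  1.2738  1.0707] op 0.03550072677461223 F [ 0.0564 -0.5505 -2.5829]
x [ 0.969   0.2472 -0.0033] y [ 0.2472 -0.969  -0.0021] z [-0.0037  0.0012 -1.    ] grasp [ 0.5032 -0.0757  0.1059]
turn needed [-0.0012 -0.0037 -0.0002]
```

View pics/w12_z.png

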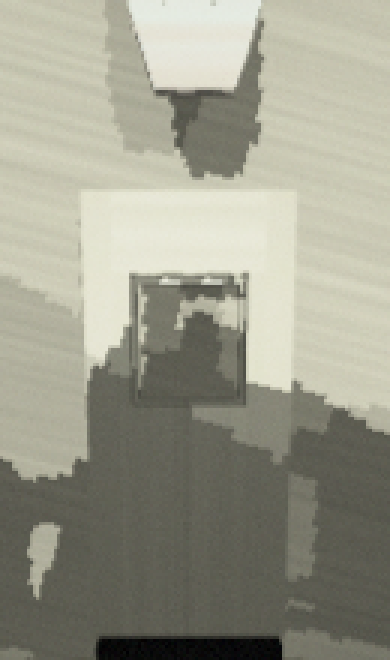

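View pics/s12_z.png

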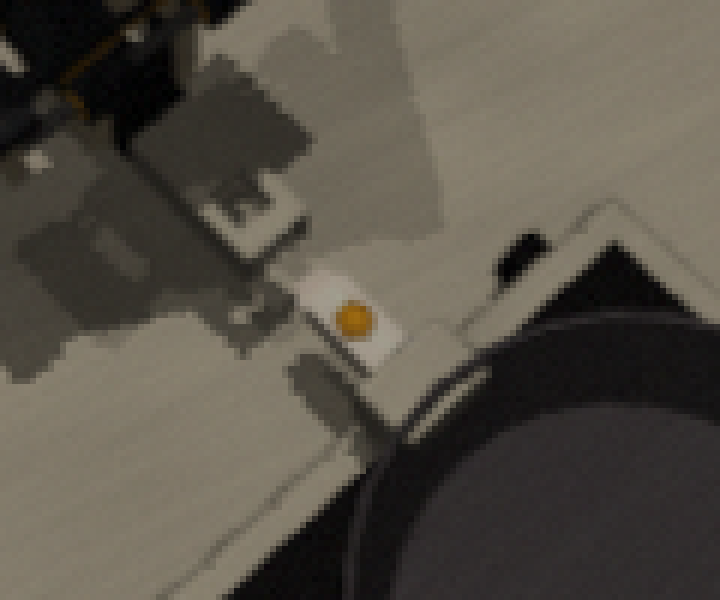

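```bash
python3 rel.py 195.5 91 188.5 190; python3 - <<'E'
from h import *
# z check by scene camera: button vs handle hole centre (top face)
s=cam("scene");t=robot.read_state()["tool_pos"]
b=np.array([354,320])/6+[200,190];
print("button z? from scene w/ known xy:",proj(s,[[.6433,-.0408,.096],[.6433,-.0408,.091]]),b)
E
```

```text
tip [ 0.6141 -0.0489  0.088 ] mouth [ 0.5972 -0.052   0.0961] ahead 0.01711731870385084 left -0.0011357930745745542
button z? from scene w/ known xy: [[258.8734 241.7534]
 [258.8254 242.5135]] [259.     243.3333]
```

{"api": "send_rows", "payload": {
  "series": [
    {"wx": -0.001,"wy": -0.004,"wz": 0,"dx": 0.8,"dy": 0.1,"dz": 0.15,"fingers": 255},
    {"wx": 0,"wy": 0,"wz": 0,"dx": 0.8,"dy": 0.2,"dz": 0.05,"fingers": 255},
    {"wx": 0,"wy": 0,"wz": 0,"dx": 0.6,"dy": 0.15,"dz": 0,"fingers": 255},
    {"wx": 0,"wy": 0,"wz": 0,"dx": 0,"dy": 0,"dz": 0,"fingers": 255}
  ]
}}

```text
t: 15.13
tool_pos: [0.5263, -0.0706, 0.0889]
orientation: [-3.117, -0.391, -0.001]
force: [0.1, -0.1, -4.0]
opening: 0.0352
```

```bash
python3 st.py 14.3 0; python3 -c "
from h import *
save('wrist','w13',(200,0,330,220),3);save('scene','s13',(200,190,320,290),6)"
```

```text
15.13 [ 0.5263 -0.0706  0.0889] q [-0.2302  0.0461  1.821   0.0004  1.2738  1.0912] op 0.03516414524494775 F [ 0.0923 -0.124  -3.9724]
x [0.9691 0.2467 0.0008] y [ 0.2467 -0.9691 -0.    ] z [ 0.0008  0.0002 -1.    ] grasp [ 0.5263 -0.0706  0.1079]
turn needed [-0.0002  0.0008  0.0003]
```

View pics/w13_z.png

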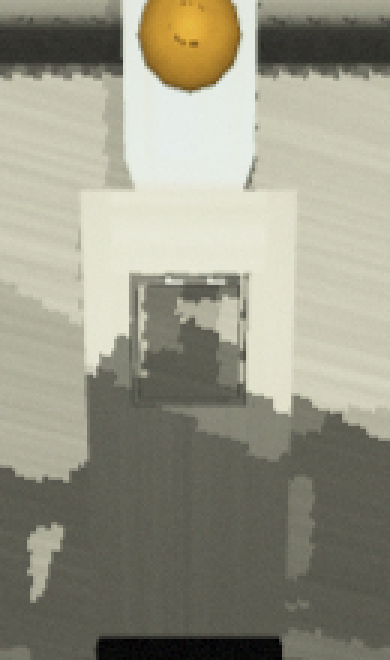

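View pics/s13_z.png

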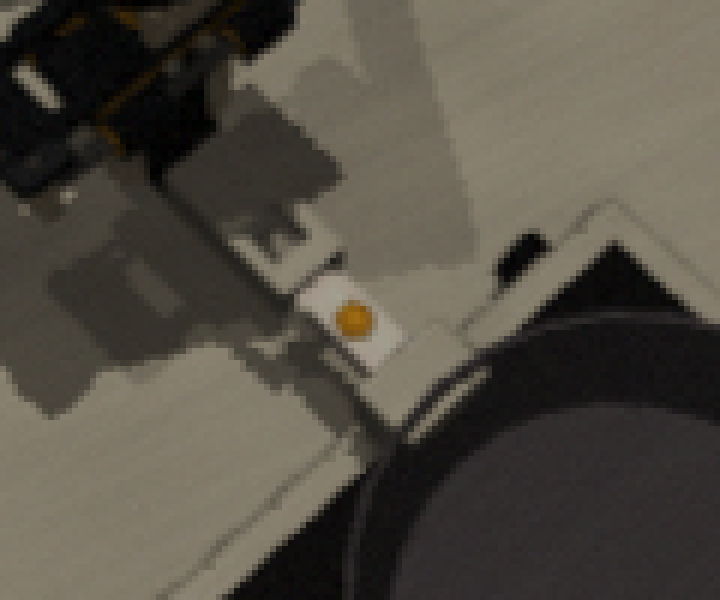

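{"api": "send_rows", "payload": {
  "series": [
    {"wx": 0,"wy": 0,"wz": 0,"dx": 0.6,"dy": 0.14,"dz": 0,"fingers": 255},
    {"wx": 0,"wy": 0,"wz": 0,"dx": 0.5,"dy": 0.12,"dz": 0,"fingers": 255},
    {"wx": 0,"wy": 0,"wz": 0,"dx": 0,"dy": 0,"dz": 0,"fingers": 255}
  ]
}}

```text
t: 15.48
tool_pos: [0.5366, -0.0679, 0.088]
orientation: [-3.117, -0.391, 0.003]
force: [0.7, 0.8, -3.8]
opening: 0.035
```

```bash
python3 st.py 14.3 0; python3 -c "
from h import *
save('wrist','w14',(200,0,330,220),3)"
```

```text
15.48 [ 0.5366 -0.0679  0.088 ] q [-0.2206  0.0758  1.7916 -0.0001  1.2761  1.1008] op 0.03496865414021555 F [ 0.7073  0.7967 -3.8486]
x [ 0.9691  0.2468 -0.0017] y [ 0.2468 -0.9691 -0.0008] z [-0.0019  0.0004 -1.    ] grasp [ 0.5366 -0.0679  0.107 ]
turn needed [-0.0004 -0.0019  0.0002]
```

View pics/w14_z.png

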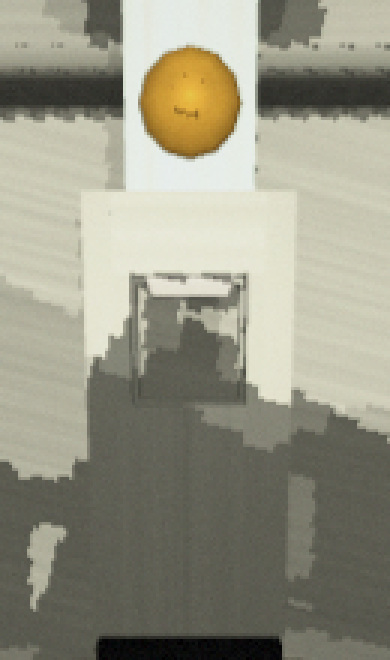

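{"api": "send_rows", "payload": {
  "newtons": 60,
  "series": [
    {"wx": 0,"wy": -0.002,"wz": 0,"dx": 0.6,"dy": 0.14,"dz": 0.08,"fingers": 255},
    {"wx": 0,"wy": 0,"wz": 0,"dx": 0.6,"dy": 0.15,"dz": 0.02,"fingers": 255},
    {"wx": 0,"wy": 0,"wz": 0,"dx": 0.6,"dy": 0.15,"dz": 0.02,"fingers": 255}
  ]
}}

```text
t: 15.78
tool_pos: [0.5525, -0.0635, 0.0875]
orientation: [-3.116, -0.39, 0.009]
force: [-4.2, -1.1, -3.0]
opening: 0.0354
```

```bash
python3 st.py 14.3 0
```

```text
15.78 [ 0.5525 -0.0635  0.0875] q [-0.2061  0.1204  1.745  -0.0007  1.282   1.116 ] op 0.03544852234217004 F [-4.2384 -1.1096 -3.0431]
x [ 0.9692  0.2463 -0.0055] y [ 0.2463 -0.9692 -0.0019] z [-0.0058  0.0005 -1.    ] grasp [ 0.5526 -0.0635  0.1065]
turn needed [-0.0005 -0.0058  0.0008]
```

{"api": "send_rows", "payload": {
  "series": [
    {"wx": 0,"wy": -0.005,"wz": 0,"dx": 0.6,"dy": 0.15,"dz": 0.08,"fingers": 255},
    {"wx": 0,"wy": 0,"wz": 0,"dx": 0.6,"dy": 0.15,"dz": 0.03,"fingers": 255}
  ]
}}

```text
t: 15.95
tool_pos: [0.5642, -0.0602, 0.0874]
orientation: [-3.116, -0.389, 0.007]
force: [-4.8, -1.2, -5.2]
opening: 0.0353
```

```bash
python3 st.py 14.3 0; python3 -c "
from h import *
save('wrist','w15',(200,0,330,220),3)"
```

```text
15.95 [ 0.5642 -0.0602  0.0874] q [-0.1966  0.1481  1.7148 -0.0002  1.283   1.1256] op 0.03525398975755312 F [-4.8277 -1.1541 -5.1554]
x [ 0.9692  0.2461 -0.004 ] y [ 0.2461 -0.9692 -0.0017] z [-0.0043  0.0007 -1.    ] grasp [ 0.5642 -0.0602  0.1064]
turn needed [-0.0007 -0.0043  0.0009]
```

View pics/w15_z.png

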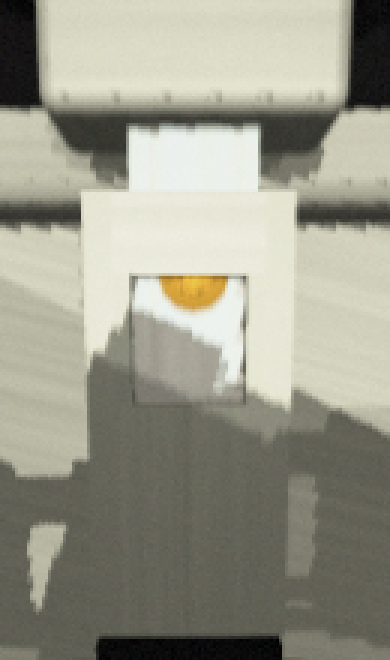

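{"api": "send_rows", "payload": {
  "series": [
    {"wx": 0,"wy": -0.004,"wz": 0,"dx": 0.5,"dy": 0.12,"dz": 0.05,"fingers": 255},
    {"wx": 0,"wy": 0,"wz": 0,"dx": 0.4,"dy": 0.1,"dz": 0.02,"fingers": 255},
    {"wx": 0,"wy": 0,"wz": 0,"dx": 0.3,"dy": 0.07,"dz": 0.02,"fingers": 255}
  ]
}}

```text
t: 16.25
tool_pos: [0.5743, -0.057, 0.0859]
orientation: [-3.116, -0.39, 0.013]
force: [-23.7, -8.1, -2.1]
opening: 0.0354
```

```bash
python3 st.py 14.3 0; python3 -c "
from h import *
save('wrist','w16',(200,0,330,220),3)"
```

```text
16.25 [ 0.5743 -0.057   0.0859] q [-0.187   0.1791  1.6831 -0.0012  1.288   1.135 ] op 0.03542381617017731 F [-23.696   -8.0822  -2.1369]
x [ 0.9691  0.2465 -0.0083] y [ 0.2465 -0.9691 -0.0026] z [-0.0087  0.0005 -1.    ] grasp [ 0.5745 -0.057   0.1049]
turn needed [-0.0005 -0.0087  0.0005]
```

View pics/w16_z.png

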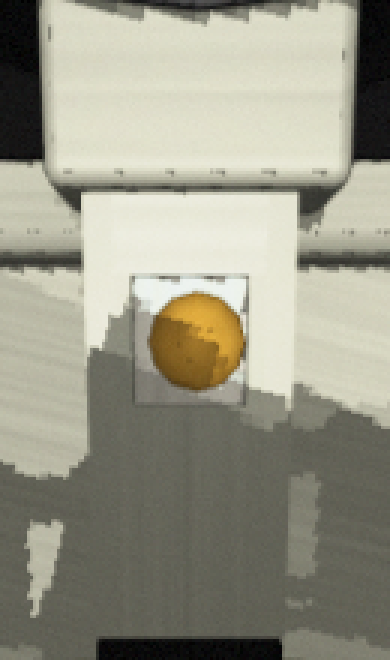

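{"api": "send_rows", "payload": {
  "series": [
    {"wx": 0,"wy": 0,"wz": 0,"dx": 0,"dy": 0,"dz": 0,"fingers": 255},
    {"wx": 0,"wy": 0,"wz": 0,"dx": 0,"dy": 0,"dz": 0,"fingers": 60},
    {"wx": 0,"wy": 0,"wz": 0,"dx": 0,"dy": 0,"dz": 0,"fingers": 60},
    {"wx": 0,"wy": 0,"wz": 0,"dx": 0,"dy": 0,"dz": 0,"fingers": 40},
    {"wx": 0,"wy": 0,"wz": 0,"dx": 0,"dy": 0,"dz": 0,"fingers": 40},
    {"wx": 0,"wy": 0,"wz": 0,"dx": 0,"dy": 0,"dz": 0,"fingers": 40}
  ]
}}

```text
t: 16.8
tool_pos: [0.5806, -0.0573, 0.0907]
orientation: [3.116, 0.39, 0.005]
force: [0.6, 0.5, 1.1]
opening: 0.0642
```

```bash
python3 st.py 14.3 0; python3 -c "
from h import *
save('wrist','w17',(200,0,330,220),3)"
```

```text
16.8 [ 0.5806 -0.0573  0.0907] q [-0.1861  0.1785  1.6743 -0.0002  1.2855  1.1357] op 0.06420918253085349 F [0.6036 0.5137 1.0991]
x [0.9692 0.2464 0.003 ] y [ 0.2464 -0.9692  0.0016] z [ 0.0033 -0.0008 -1.    ] grasp [ 0.5806 -0.0573  0.1097]
turn needed [0.0008 0.0033 0.0006]
```

View pics/w17.png

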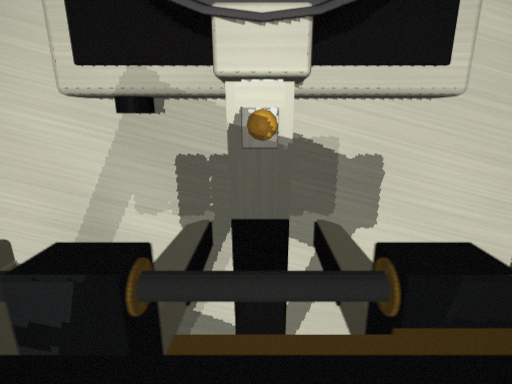

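{"api": "send_rows", "payload": {
  "series": [
    {"wx": 0,"wy": 0,"wz": 0,"dx": 0,"dy": 0,"dz": 1,"fingers": 40},
    {"wx": 0,"wy": 0,"wz": 0,"dx": 0,"dy": 0,"dz": 2.5,"fingers": 40},
    {"wx": 0,"wy": 0,"wz": 0,"dx": 0,"dy": 0,"dz": 4,"fingers": 40},
    {"wx": 0,"wy": 0,"wz": 0,"dx": 0,"dy": 0,"dz": 4,"fingers": 40},
    {"wx": 0,"wy": 0,"wz": 0,"dx": -1,"dy": 0,"dz": 3,"fingers": 40},
    {"wx": 0,"wy": 0,"wz": 0,"dx": -1,"dy": 0,"dz": 1,"fingers": 40},
    {"wx": 0,"wy": 0,"wz": 0,"dx": 0,"dy": 0,"dz": 0,"fingers": 40}
  ]
}}

```text
t: 17.43
tool_pos: [0.5572, -0.0564, 0.2556]
orientation: [3.117, 0.391, 0.004]
force: [-0.7, -0.5, 0.7]
opening: 0.0784
```

```bash
python3 st.py 14.1 0; python3 -c "
from h import *
save('wrist','w18',(200,40,330,240),3.0);save('scene','s18')"
```

```text
17.43 [ 0.5572 -0.0564  0.2556] q [-0.1925  0.007   1.5503  0.0002  1.5818  1.1289] op 0.07838307213849302 F [-0.7414 -0.5126  0.7377]
x [0.9691 0.2468 0.0024] y [ 0.2468 -0.9691  0.0009] z [ 0.0025 -0.0003 -1.    ] grasp [ 0.5572 -0.0564  0.2746]
turn needed [ 0.0003  0.0025 -0.0033]
```

View pics/w18_z.png

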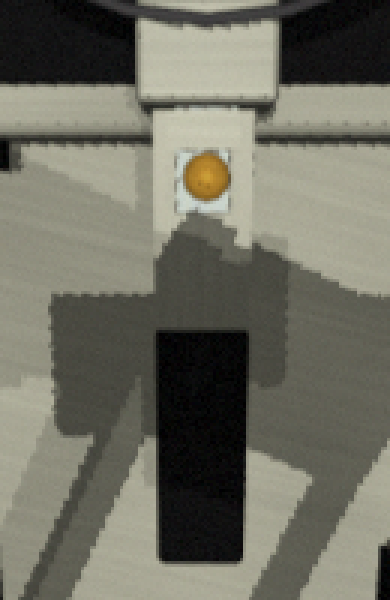

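View pics/s18.png

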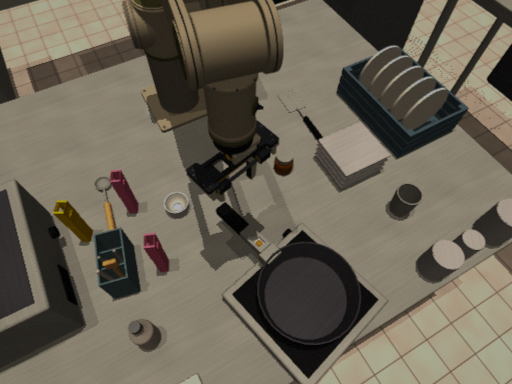

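```bash
python3 - <<'E'
from h import *
c=cam("wrist"); f=lambda p,z:onz(c,np.array(p)/3+[200,40],z)
y=np.radians(14.1);u=np.array([np.cos(y),np.sin(y),0]);l=np.array([-np.sin(y),np.cos(y),0]);Rt=np.array([.6667,-.0348,.085])
M=f([[154,109],[253,109],[203.5,109]],.0975);C=f([[138,103],[275,103]],.103);B=f([[206.5,176]],.098)
E=f([[160,562],[242,562]],.094)
H=f([[203,149],[203,212]],.0972)
for n,P in(("mouth",M),("collar",C),("btn",B),("end",E),("hole",H)): print(n,[((p-Rt)@u*1e3,(p-Rt)@l*1e3) for p in P])
d=M[2]-E.mean(0);print("yaw",np.degrees(np.arctan2(d[1],d[0])),np.linalg.norm(d))
E
```

```text
mouth [(np.float64(-0.7212592057908518), np.float64(17.92398332310228)), (np.float64(-0.5840771015643103), np.float64(-16.779334949018697)), (np.float64(-0.6526711057684019), np.float64(0.5730709852125814))]
collar [(np.float64(0.5239233930477565), np.float64(23.211742919154926)), (np.float64(0.7104299182295907), np.float64(-23.911269211821466))]
btn [(np.float64(-23.05026236117016), np.float64(-0.6784358010179521))]
end [(np.float64(-172.31283802773405), np.float64(16.722319997824105)), (np.float64(-172.19521680251714), np.float64(-16.589647975649598))]
hole [(np.float64(-13.88563875729425), np.float64(0.632620328608225)), (np.float64(-35.40854633187001), np.float64(0.4529671240232878))]
yaw 14.26919266596529 0.17163779382043157
```

```bash
python3 - <<'E'
import cv2, numpy as np
b=cv2.imread("pics/s18.png"); w=cv2.imread("pics/w18.png")
cv2.imwrite("pics/z18.png",np.hstack([cv2.resize(b[195:265,205:285],(640,560),interpolation=3),cv2.resize(w[200:240,235:295],(160*1,560),interpolation=3)]))
E
```

```text
(no output)
```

View pics/z18.png

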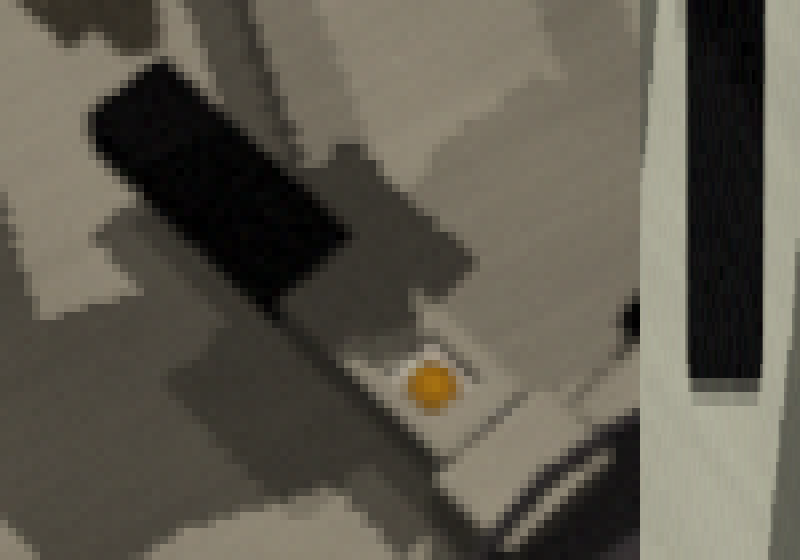

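```bash
python3 - <<'E'
from h import *
s=cam("scene");w=cam("wrist")
for a,b in(((163,61),(160,562)),((91,115),(242,562))):
    print(tri(s,np.array(a)/8+[205,195],w,np.array(b)/3+[200,40]))
# joint line corners
for a,b in(((350,235),(157,331)),((272,310),(248,331))):
    print(tri(s,np.array(a)/8+[205,195],w,np.array(b)/3+[200,40]))
E
```

```text
(array([ 0.4903, -0.0612,  0.0785]), np.float64(0.002195949506186302))
(array([ 0.502 , -0.0936,  0.0871]), np.float64(0.0017368093586375866))
(array([ 0.5849, -0.0376,  0.0876]), np.float64(0.0013145220072828929))
(array([ 0.5931, -0.0719,  0.0804]), np.float64(0.0002989525340175514))
```

{"api": "send_rows", "payload": {
  "series": [
    {"wx": 0,"wy": 0,"wz": 0,"dx": 0,"dy": 0,"dz": 0,"fingers": 40},
    {"wx": 0,"wy": 0,"wz": 0,"dx": 0,"dy": 0,"dz": 0,"fingers": 40},
    {"wx": 0,"wy": 0,"wz": 0,"dx": 0,"dy": 0,"dz": 0,"fingers": 40}
  ]
}}

```text
t: 17.78
tool_pos: [0.5564, -0.0559, 0.2482]
orientation: [-3.115, -0.39, 0.008]
force: [-0.3, 0.2, -0.2]
opening: 0.0785
```

```bash
python3 -c "
from h import *
print(robot.read_state()['force'],robot.close_job())"
```

```text
the job is handed in; nothing more can be done
[-0.333   0.1826 -0.1531] None
```

The handle is on the pan's stub with the catch showing in its hole, and the job is handed in at 17.8 s of the 61 s allowed. I lifted the handle out of the caddy, laid it flat on the worktop and let go. I then picked it up again by the grip, slid it onto the stub and released it.

**Last checks**
- **Seating:** the open end measured about 1 mm from the collar, 0.6 mm off the stub's axis sideways, and in line with it to about 0.2° when seen from above. The push against the collar ended at about 25 N.
- **Catch:** the brass button shows whole inside the hole. I judged it popped out from the picture; I did not measure its height.
- **Release:** the gripper is open and about 16 cm above the handle, with about 0 N on the wrist.
- **Other things:** the overview picture shows nothing visibly shifted. I compared it by eye, without measuring.

**Faults and disagreements**
- **Grasps:** the first grasp in the caddy closed too high, so I opened and repeated it lower. When I re-gripped the handle on the worktop, the fingers closed about 8 mm higher than planned, but they held without slipping.
- **Sag:** the two cameras disagree by about 5 mm in height. The sag of the handle, roughly 0.05 to 0.07 rad against the 0.12 rad limit, is therefore only approximate, and so is the open end's height.

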